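Prop the garnish caddy's lid open on its stay

ROBOT

A 6-joint arm with a two-finger parallel gripper is mounted at the origin on the work surface. World frame = base frame: x ahead of the robot, y to its left, z up, the work surface at z = 0. Lengths are in mm, angles in rad, forces in N, time in s.
With the tool pointing down it reaches from about 325 to 900 mm from the base axis. Payload 6.1 kg.
Tool frame: the origin (TCP) lies at the centre of the arm's flange, where the gripper is bolted on; the fingertips stand 173 mm ahead of it and the grasp point (between the pads) lies 155 mm ahead of it; z points along the fingers, x is the direction in which the jaws open and shut, and the axes are right-handed (so a half turn about z gives the same grasp; the last joint's range is limited). The gripper opens to 85 mm and grips with 20 to 120 N. Pads are 22 mm wide; open, the fingers measure 114 mm over their backs; the gripper's body (76 mm by 85 mm) begins 54 mm behind the grasp point. The pads swing forward as they close: fully open they stand 13 mm farther back than shut.
Start: joints at [1.151, 0.22, 1.526, -0, 1.395, -0.126], TCP at [180.994, 598.213, 404.7] pointing down, gripper open.
Joint ranges: [-2.98, 2.98], [-0.91, 2.08], [0.09, 2.57], [-1.24, 4.39], [0.2, 2.65], [-2.68, 2.68]. Speed limits (rad/s): [2.57, 2.57, 3.01, 3.14, 3.14, 3.14].

INTERFACE

Orientations are given as a 3x3 rotation matrix whose columns are the frame's x, y, z axes.
In Python, from rig import manip gives the robot as it stands.
- The arm moves only by the shell command python3 -m jog 'ROWS' [OPENING]. ROWS is JSON, one flat list of numbers, 4 for each row, row after row: the shift along the world's x, y, z in m, then the turn about the world's z in degrees. In form: [dx, dy, dz, turn, dx, dy, dz, turn, ...]. A call has exactly 8 rows; each row is the pose to reach, as a shift and turn from the pose measured when the call began; what a row does not reach only later rows make up. A row lasts 1/12 s, in which the tool goes at most 41.7 mm and 7.16 degrees, less where a joint would pass 70% of its speed; a pose out of reach is approached as far as the arm can. A call with a gripper value outside its range is refused whole. OPENING is the closure, from 0 (fully open) to 1 (shut), set as the call begins (- or left out, the last holds). The fingers move at their own pace and stop on an object; the grip force is fixed at half the most. Time passes only in rows, so rows that repeat a pose let the fingers close, or fill a call up. It gives the time, the measured TCP pose, the force and the opening at its end, in the units of the state.
- manip.get_obs(): the state, without advancing time (a new reading comes with each control period).
- manip.read_camera(name): name is "side" or "top"; returns a dict with "pixels" (384x512x3 uint8, blue, green, red), "fx", "fy", "cx", "cy" (pixels), "D" ([k1, k2, p1, p2, k3] as OpenCV has them; the pictures are not rectified), "xyz" and "orientation" of the camera in the world. Camera axes: x right, y down, z forward; pixel columns grow to the right and rows downward; lengths in mm; the calibration is good to about 2 mm. A picture is of the moment at which its call begins. There is no depth.
- manip.job_done(): hands the job in, once; it reports no verdict.
The state is a dict: "time": time; "qpos": joint angles; "joint_vel": joint speeds; "effort": joint torques, N m; "tool_pos": TCP position; "ee_rot": TCP orientation; "contact_force": force on the tool from outside, world axes, zero at the start; "ft_torque": the same for the moment, N m; "gripper_width": finger opening in mm.
Only numpy, scipy, OpenCV 4.12 (cv2) and the standard library are available. Lean on these libraries where they do the work, as an engineer would, in place of code of your own. Each camera call takes 0.05 s, during which the arm holds its last target.

TASK

The washed garnish caddy must air with its lid propped half open. First take the tumbler off the lid and set it down gently, upright and centred on the round coaster; then swing the lid right back until it leans open by itself, flip the stay inside the caddy up and over until it stands against its stop, and bring the lid forward and down without slamming until it rests on the stay. Leave the decanter, ice mould and pourer where they stand.

Things in the scene. Friction and masses are not known exactly. Their poses are not given: they have to be found in the camera images.
- caddy: Open steel box, 160 (x) x 240 (y) x 100 mm high, walls and floor 5 mm, fixed to the counter. Origin at the centre of its underside; z up, -x is its front (the handle side), +x its rear (lid hinge), +y its left. Its place and yaw vary.
- lid_hinge (a point): Middle of the lid's hinge line, on the caddy's rear rim: 80 mm behind the caddy's centre, 100 mm above the counter. The hinge runs along the caddy's y.
- lid (a joint): Lid angle in rad: 0 shut (level), pi/2 upright, 1.78 leaning back against its hinge stop. The lid is a steel plate of 0.35 kg, 168 x 246 x 6 mm, its underside level with the hinge line. Free hinge, light damping: it falls shut below about pi/2 and stays leaning back beyond about 1.6. It rests on the raised stay at about 0.86.
- lid_bar (a point): Centre of the lid's bow handle: a round bar 12 mm thick, 100 mm long, parallel to the hinge, held at its two ends 38 mm in front of the lid's front edge. In the lid's own frame it lies 206 mm in front of the hinge line and 3 mm above it (lid shut: 103 mm above the counter). It may be pinched from above with the fingers in front of and behind it, and turns between them as the lid swings.
- stay_hinge (a point): Hinge point of the stay inside the caddy, at the caddy-frame point (-10, -85, 25) mm; its hinge runs along the caddy's x.
- stay (a joint): Stay angle in rad above level: it starts folded at 0.2 to 0.42 with its tip towards the caddy's +y, below the rim and hidden under the shut lid; pi/2 is upright, and its stop is at 1.68, just past upright. Its hinge is slightly stiff: it stays where it is left, and a push of about 1 N at the tip turns it. A steel rod 8 mm thick.
- stay_bar (a point): Centre of the crossbar at the stay's tip, 150 mm from the stay hinge: a round bar 10 mm thick, 50 mm long over its ends, parallel to the caddy's x. Raised, it stands about 174 mm above the counter. When the finger pushes it towards -y from its far side, the bar rises on an arc about the stay hinge.
- tumbler_center (a point): Centre, half-way up, of the ribbed glass tumbler: 66 mm across the ribs, 85 mm tall, about 0.2 kg, z up. It starts upright on the shut lid, whose top is 106 mm above the counter.
- tumbler: The same tumbler; origin at the centre of its underside.
- coaster_top (a point): Centre of the top of the round coaster, 110 mm across, 6 mm thick, fixed to the counter at one of four places at the caddy's sides.
- coaster: The same coaster; origin at the centre of its underside.
- decanter: Glass decanter, bystander: 94 mm across, 205 mm tall, narrow neck; origin at the centre of its underside.
- mould: Navy silicone ice mould, bystander: 100 x 70 x 34 mm tray; origin at the centre of its underside.
- pourer: Stainless pourer, hourglass shaped, bystander: 42 mm across, 78 mm tall; origin at the centre of its underside.
Not all that is in view belongs to the job. Of the things shaped like the tumbler, the clear glass one is meant.

How it is judged:
By the outcome, as a careful person would: the job done as asked, in the order asked, and still so for the second after the job is handed in, with the robot touching nothing.
It also fails if it takes over 72 s, if anything falls off the work surface, if the arm or the gripper's body presses on something with over 40 N, if the wrist force passes 120 N, or if a joint passes its speed limit or range.

## Working session

There is one attempt and no reset: what is moved stays moved. The work goes in short steps, Python scripts to look and compute and a shell command to move; the robot and the scene stay as the last step left them, time stands still between calls to the robot, and variables do not carry over. Pictures are saved under pics/ and viewed, and the job is handed in when it is done.

```bash
ls -la; mkdir -p pics; cat > h.py <<'E'
import numpy as np, cv2
from rig import manip
def snap(name,fn):
    c=manip.read_camera(name); cv2.imwrite('pics/'+fn,c['pixels'])
    np.save('pics/'+fn[:-4]+'.npy',{k:v for k,v in c.items() if k!='pixels'},allow_pickle=True)
    return c
def cam(fn): return np.load('pics/'+fn+'.npy',allow_pickle=True).item()
def KM(c): return np.array([[c['fx'],0,c['cx']],[0,c['fy'],c['cy']],[0,0,1.]])
def ray(c,u,v):
    p=cv2.undistortPoints(np.array([[[u,v]]],float),KM(c),np.array(c['D'],float))[0,0]
    d=np.array(c['orientation'])@np.array([p[0],p[1],1.]); return np.array(c['xyz'],float),d/np.linalg.norm(d)
def atz(c,u,v,z):
    o,d=ray(c,u,v); return o+d*(z-o[2])/d[2]
def tri(*l):
    A=np.zeros((3,3));b=np.zeros(3);R=[ray(*x) for x in l]
    for o,d in R:
        P=np.eye(3)-np.outer(d,d);A+=P;b+=P@o
    X=np.linalg.solve(A,b); return X,[np.linalg.norm((np.eye(3)-np.outer(d,d))@(X-o)) for o,d in R]
def proj(c,X):
    R=np.array(c['orientation']).T; X=np.atleast_2d(np.array(X,float))
    rv,_=cv2.Rodrigues(R); t=-R@np.array(c['xyz'],float)
    return cv2.projectPoints(X,rv,t,KM(c),np.array(c['D'],float))[0][:,0]
E
python3 - <<'E'
from h import *
for n in('side','top'):
    c=snap(n,n+'0.png'); print(n,c['xyz'],np.round(c['orientation'],3).tolist(),c['fx'],c['D'])
print(manip.get_obs())
E
```

```text
total 12
drwxr-xr-x  3 agent agent 4096 Dec  7 07:13 .
drwxr-xr-x 23 root  root  4096 Dec  7 07:13 ..
drwxr-xr-x  2 agent agent 4096 Dec  7 07:13 pics
side [ 141.86936732 -493.2688562   560.08898385] [[0.739, -0.389, 0.55], [-0.673, -0.396, 0.625], [-0.025, -0.832, -0.555]] 375.1719256669061 [0.00096413 0.         0.         0.         0.        ]
top [ 520.42206529   18.082833   1025.40233016] [[-0.016, -0.997, 0.074], [-0.999, 0.013, -0.033], [0.032, -0.074, -0.997]] 389.73526405840914 [-0.03800437  0.          0.          0.          0.        ]
{'time': 0.1, 'qpos': array([ 1.15087250e+00,  2.21158525e-01,  1.52750877e+00, -2.85895840e-06,
        1.39466803e+00, -1.26117073e-01]), 'joint_vel': array([ 8.44942210e-05,  1.86093406e-04, -2.54620536e-03, -1.02352372e-03,
       -2.98922564e-03,  2.09713898e-03]), 'effort': array([ 1.09703386e-03, -4.98251188e+01, -3.90547693e+01, -1.33979265e-04,
        5.63262583e-03,  9.62112779e-06]), 'tool_pos': array([180.91447862, 597.99268835, 403.69499   ]), 'ee_rot': array([[ 2.89596849e-01,  9.57148454e-01, -7.07902874e-04],
       [ 9.57147154e-01, -2.89597634e-01, -1.59241965e-03],
       [-1.72918901e-03, -2.16407507e-04, -9.99998482e-01]]), 'contact_force': array([0.07084054, 0.11067411, 0.59165159]), 'ft_torque': array([-0.02855118,  0.01115449,  0.04476261]), 'gripper_width': 85.11682117313782}
```

View pics/side0.png

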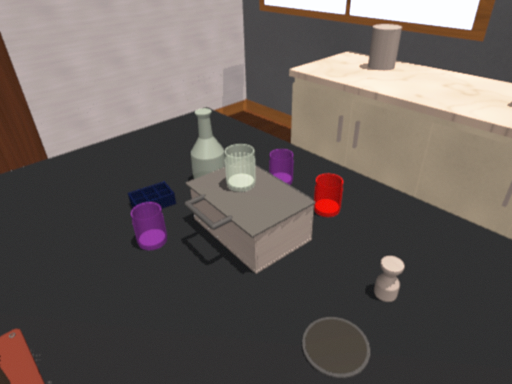

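View pics/top0.png

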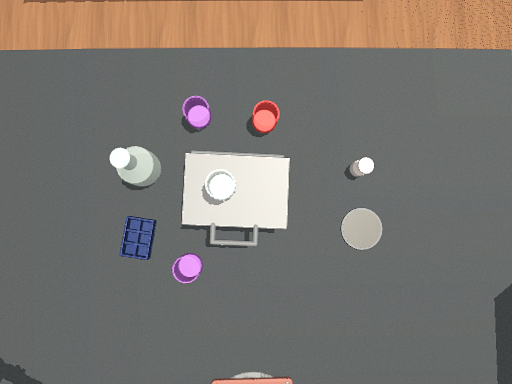

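The top picture shows the caddy with its handle (around 234,240) towards the robot. The clear tumbler is at (220,185), the coaster at (361,229), the decanter at (138,167), the mould at (138,238) and the pourer at (362,168). The purple and red cups are decoys. I'll enlarge both views for exact pixels.

```bash
python3 - <<'E'
import cv2
a=cv2.imread('pics/top0.png')[95:275,100:400]; cv2.imwrite('pics/top0z.png',cv2.resize(a,(780,468),interpolation=cv2.INTER_CUBIC))
a=cv2.imread('pics/side0.png')[130:380,120:420]; cv2.imwrite('pics/side0z.png',cv2.resize(a,(720,600),interpolation=cv2.INTER_CUBIC))
E
```

```text
(no output)
```

View pics/top0z.png

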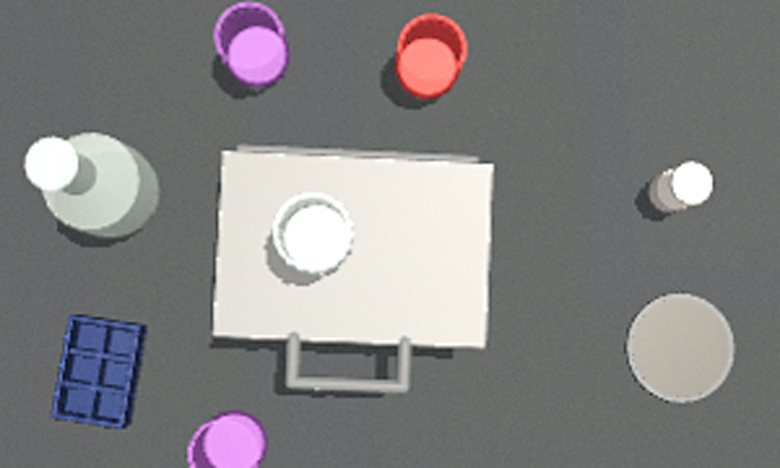

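View pics/side0z.png

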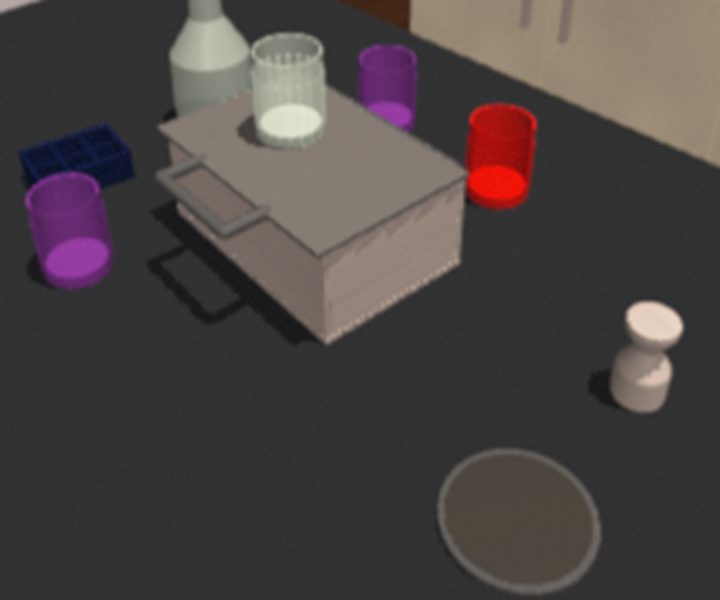

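```bash
cat >> h.py <<'E'
T=lambda X,Y:(100+X/2.6-.3,95+Y/2.6-.3)
S=lambda X,Y:(120+X/2.4-.3,130+Y/2.4-.3)
E
python3 - <<'E'
from h import *
t=cam('top0');s=cam('side0')
P={'FL':((213,335),(160,128)),'FR':((486,347),(319,252)),'RR':((493,163),(466,176)),'coaster':((681,348),(519,520)),
 'tumrim':((313,233),(288,56)),'barL':((290,386),(160,176)),'barR':((407,386),(224,231)),'tumbase':((315,241),(290,126))}
for k,(a,b) in P.items():
    X,e=tri((t,*T(*a)),(s,*S(*b))); print(k,X.round(1),np.round(e,1))
z=106
C={k:atz(t,*T(*v),z) for k,v in dict(FL=(213,335),FR=(486,347),RR=(493,163),RL=(222,151)).items()}
for k in C: print(k,C[k].round(1))
print('mean',np.mean(list(C.values()),0).round(1))
for a,b in(('FL','FR'),('FR','RR'),('RR','RL'),('RL','FL')): d=C[b]-C[a]; print(a,b,np.linalg.norm(d).round(1),np.degrees(np.arctan2(d[1],d[0])).round(2))
print('coaster6',atz(t,*T(681,348),6).round(1), 'rim191',atz(t,*T(313,233),191).round(1),atz(s,*S(288,56),191).round(1))
print('base106',atz(s,*S(290,126),106))
print('bar103',atz(t,*T(348,386),103).round(1))
for n,v in dict(dec=(52,163,205),pour=(692,183,78),purp=(234,440,85)).items(): print(n,atz(t,*T(*v[:2]),v[2]).round(1))
E
```

```text
FL [500.6 158.  103.5] [1.1 1.1]
FR [485.3 -87.8 109. ] [0.3 0.3]
RR [651.7 -96.8 102.8] [2.2 2.2]
coaster [ 476.4 -298.1    4.9] [0. 0.]
tumrim [585.3  62.7 184.6] [0.9 0.9]
barL [454.5  88.5 105.9] [1.7 1.7]
barR [450.4 -15.  107.2] [1.1 1.1]
tumbase [584.   64.7 110.7] [1.3 1.3]
FL [499.7 158.2 106. ]
FR [484.9 -87.9 106. ]
RR [652.9 -98.  106. ]
RL [666.7 149.7 106. ]
mean [576.1  30.5 106. ]
FL FR 246.5 -93.44
FR RR 168.2 -3.45
RR RL 248.1 86.8
RL FL 167.2 177.07
coaster6 [ 476.4 -297.8    6. ] rim191 [584.1  62.9 191. ] [578.5  52.8 191. ]
base106 [589.74775272  69.727916   106.        ]
bar103 [451.9  37.5 103. ]
dec [642.8 273.2 205. ]
pour [ 635.7 -291.7   78. ]
purp [403.3 142.6  85. ]
```

```bash
python3 - <<'E'
from h import *
a=np.linspace(0,2*np.pi,120)
def circ(x,y,z,r): return np.c_[x+r*np.cos(a),y+r*np.sin(a),0*a+z]
yaw=np.radians(-3.2);R=np.array([[np.cos(yaw),-np.sin(yaw)],[np.sin(yaw),np.cos(yaw)]])
c0=np.array([580.1,30.3])
def cp(p): return np.r_[c0+R@np.array(p[:2],float),p[2]]
lid=np.array([cp(q) for q in [(80,-123,106),(80,123,106),(-88,123,106),(-88,-123,106),(80,-123,106)]])
lid=np.vstack([np.linspace(lid[i],lid[i+1],60) for i in range(4)])
bar=np.linspace(cp((-126,-50,103)),cp((-126,50,103)),60)
for n,(ox,oy,w,h,k) in {'top':(100,95,300,180,2.6),'side':(120,130,300,250,2.4)}.items():
    im=cv2.imread(f'pics/{n}0.png')[oy:oy+h,ox:ox+w]; im=cv2.resize(im,None,fx=k,fy=k,interpolation=cv2.INTER_CUBIC)
    c=cam(n+'0')
    for X,col in((circ(584.5,63.5,191,33),(0,255,0)),(circ(584.5,63.5,106,33),(0,200,255)),(circ(476.4,-298,6,55),(0,255,0)),(lid,(0,0,255)),(bar,(255,255,0))):
        for u,v in proj(c,X): cv2.circle(im,(int((u+.5-ox)*k),int((v+.5-oy)*k)),1,col,-1)
    cv2.imwrite(f'pics/{n}0o.png',im)
E
```

```text
(no output)
```

View pics/top0o.png

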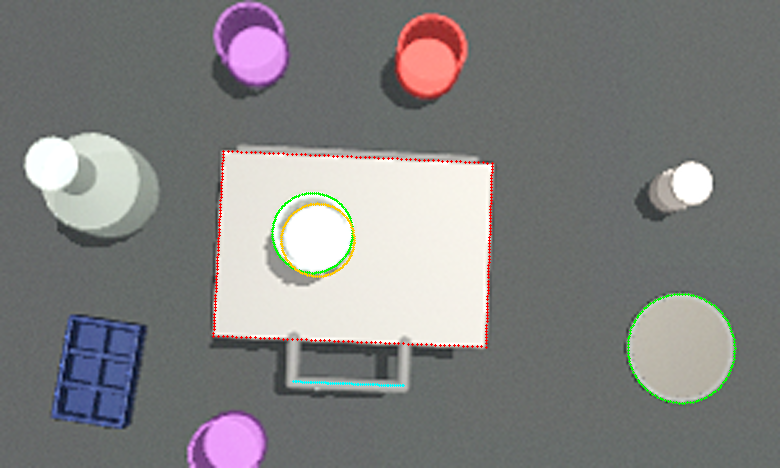

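View pics/side0o.png

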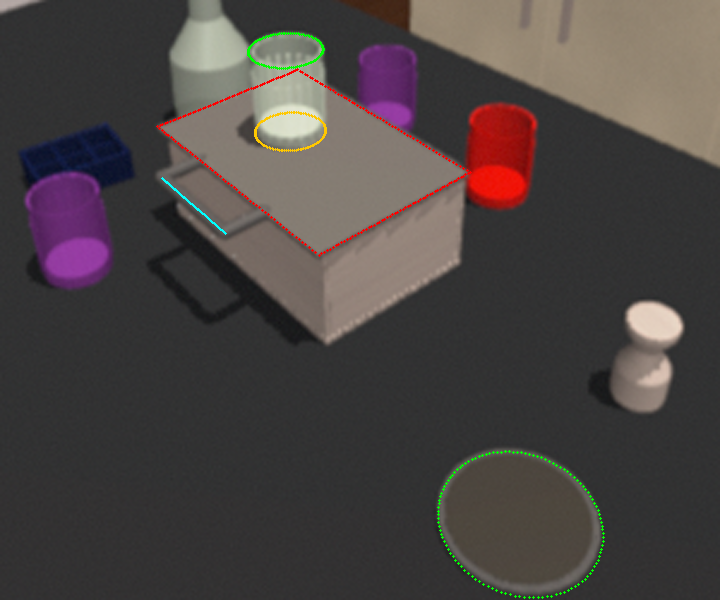

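Both overlays agree to about 1–2 mm. I'm moving over the tumbler now, turning the jaws to line up with the caddy's x.

```bash
python3 -m jog '[0.01,-0.013,0,-2, 0.03,-0.04,0,-6, 0.05,-0.066,0,-12, 0.075,-0.1,0,-18, 0.1,-0.133,0,-24, 0.125,-0.166,0,-30, 0.15,-0.2,0,-36, 0.17,-0.225,0,-42]' 0
```

```text
time: 0.77
tool_pos: [351.8, 370.6, 403.3]
ee_rot: [[0.859, 0.513, -0.002], [0.513, -0.859, -0.002], [-0.002, 0.001, -1.0]]
contact_force: [0.7, 0.6, 0.8]
gripper_width: 85.3
```

```bash
python3 -m jog '[0.025,-0.033,0,-5, 0.05,-0.066,0,-10, 0.08,-0.105,0,-16, 0.11,-0.145,0,-22, 0.14,-0.185,0,-28, 0.17,-0.225,0,-32, 0.195,-0.258,0,-34, 0.215,-0.285,0,-34]'
python3 - <<'E'
from h import *
o=manip.get_obs();print(o['tool_pos'].round(1),584.5-o['tool_pos'][0],63.5-o['tool_pos'][1],np.degrees(np.arctan2(o['ee_rot'][1,0],o['ee_rot'][0,0])))
E
```

```text
time: 1.43
tool_pos: [551.9, 104.6, 403.0]
ee_rot: [[0.998, -0.057, -0.003], [-0.057, -0.998, -0.0], [-0.003, 0.0, -1.0]]
contact_force: [0.9, 0.9, -0.4]
gripper_width: 85.6
[551.9 104.6 403. ] 32.61358113008282 -41.06662691068743 -3.295271397620867
```

```bash
python3 -m jog '[0.025,-0.032,0,0, 0.0325,-0.041,0,0, 0.0325,-0.041,0,0, 0.0325,-0.041,-0.015,0, 0.0325,-0.041,-0.03,0, 0.0325,-0.041,-0.04,0, 0.0325,-0.041,-0.04,0, 0.0325,-0.041,-0.04,0]'
python3 - <<'E'
from h import *
snap('top','top1.png');snap('side','side1.png')
for n,(x,y,w,h) in {'top':(120,90,200,150),'side':(170,60,160,140)}.items():
    cv2.imwrite(f'pics/{n}1z.png',cv2.resize(cv2.imread(f'pics/{n}1.png')[y:y+h,x:x+w],None,fx=3,fy=3))
print(manip.get_obs()['tool_pos'])
E
```

```text
time: 2.1
tool_pos: [583.7, 64.5, 362.3]
ee_rot: [[0.998, -0.056, -0.005], [-0.056, -0.998, -0.0], [-0.005, 0.0, -1.0]]
contact_force: [0.7, 0.4, 0.7]
gripper_width: 85.5
[584.41098629  64.22178459 363.89337934]
```

View pics/side1z.png

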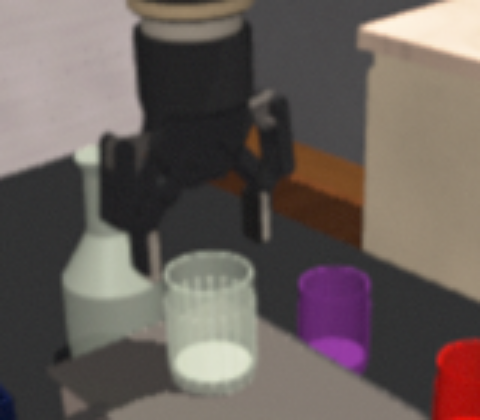

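View pics/top1z.png

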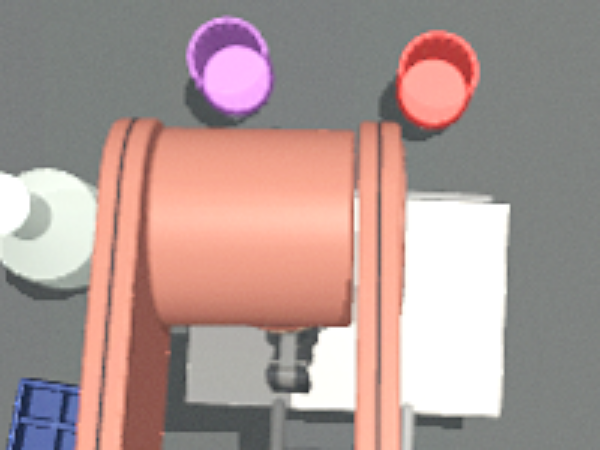

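The side picture shows the open fingers (150,250 and 265,220 in the enlargement) either side of the clear tumbler. I'll descend now.

```bash
python3 -m jog '[0,0,-0.01,0, 0,0,-0.02,0, 0,-0.0005,-0.03,0, 0,-0.0005,-0.04,0, 0,-0.0005,-0.05,0, 0,-0.0005,-0.058,0, 0,-0.0005,-0.058,0, 0,-0.0005,-0.058,0]'; python3 -m jog '[0,0,0,0, 0,0,0,0, 0,0,0,0, 0,0,0,0, 0,0,0,0, 0,0,0,0, 0,0,0,0, 0,0,0,0]' 1
```

```text
time: 2.87
tool_pos: [584.1, 63.7, 304.9]
ee_rot: [[0.998, -0.057, -0.004], [-0.057, -0.998, -0.0], [-0.004, 0.0, -1.0]]
contact_force: [0.0, 0.4, 0.6]
gripper_width: 85.3
time: 3.53
tool_pos: [585.2, 63.6, 306.9]
ee_rot: [[0.998, -0.057, 0.001], [-0.057, -0.998, -0.0], [0.001, 0.0, -1.0]]
contact_force: [2.8, 0.4, 6.2]
gripper_width: 63.7
```

```bash
python3 -m jog '[0,0,0.003,0, 0,0,0.008,0, 0,0,0.015,0, 0,0,0.025,0, 0,0,0.035,0, 0,0,0.045,0, 0,0,0.05,0, 0,0,0.05,0]'; python3 - <<'E'
from h import *
snap('side','side2.png')
cv2.imwrite(f'pics/side2z.png',cv2.resize(cv2.imread(f'pics/side2.png')[60:260,170:330],None,fx=3,fy=3))
print(manip.get_obs()['tool_pos'],manip.get_obs()['contact_force'])
E
```

```text
time: 4.2
tool_pos: [585.8, 63.7, 359.3]
ee_rot: [[0.998, -0.057, 0.005], [-0.057, -0.998, -0.0], [0.005, 0.0, -1.0]]
contact_force: [-0.7, 0.1, -1.5]
gripper_width: 63.9
[585.46978115  63.61780017 358.11581844] [-0.60171743 -0.2092021  -2.4579733 ]
```

View pics/side2z.png

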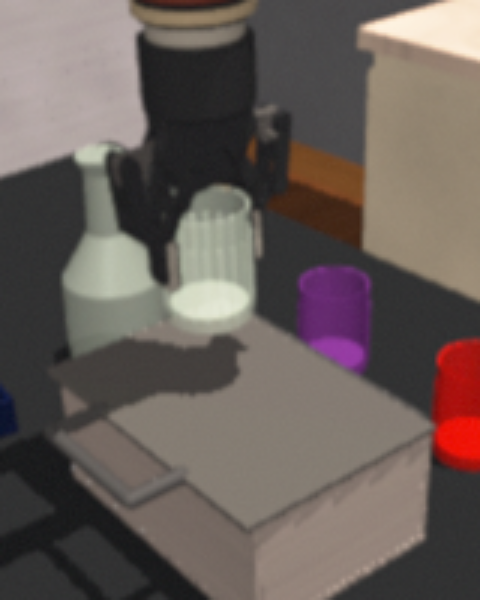

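The tumbler hangs clear of the lid. I'll carry it to the coaster.

```bash
python3 -m jog '[-0.002,-0.007,0,0, -0.006,-0.02,0,0, -0.013,-0.043,0,0, -0.021,-0.07,0,0, -0.03,-0.1,0,0, -0.04,-0.132,0,0, -0.05,-0.165,0,0, -0.06,-0.198,0,0]'
```

```text
time: 4.92
tool_pos: [524.0, -136.5, 357.5]
ee_rot: [[0.998, -0.057, 0.002], [-0.057, -0.998, -0.0], [0.002, 0.0, -1.0]]
contact_force: [1.3, -0.1, -2.6]
gripper_width: 63.9
```

```bash
python3 - <<'E'
from h import *
o=manip.get_obs();print((np.array([476,-297.5,0])-o['tool_pos']).round(1))
E
```

```text
[ -48.  -161.  -357.5]
```

```bash
python3 -m jog '[-0.01,-0.035,0,0, -0.02,-0.068,0,0, -0.028,-0.095,0,0, -0.036,-0.12,0,0, -0.042,-0.14,0,0, -0.046,-0.154,0,0, -0.048,-0.161,-0.005,0, -0.048,-0.161,-0.015,0]'; python3 - <<'E'
from h import *
o=manip.get_obs();print((np.array([476,-297.5,206.9])-o['tool_pos']).round(1))
E
```

```text
time: 5.58
tool_pos: [475.5, -299.2, 343.0]
ee_rot: [[0.998, -0.059, 0.004], [-0.059, -0.998, -0.002], [0.004, 0.002, -1.0]]
contact_force: [0.1, -0.1, -2.4]
gripper_width: 63.8
[   0.5    1.7 -136.1]
```

```bash
python3 -m jog '[0,0.001,-0.015,0, 0,0.0015,-0.035,0, 0,0.0015,-0.055,0, 0,0.0015,-0.075,0, 0,0.0015,-0.09,0, 0,0.0015,-0.1,0, 0,0.0015,-0.105,0, 0,0.0015,-0.105,0]'; python3 - <<'E'
from h import *
c=snap('side','side3.png');t=snap('top','top3.png')
cv2.imwrite(f'pics/side3z.png',cv2.resize(cv2.imread(f'pics/side3.png')[180:384,230:430],None,fx=2.9,fy=2.9))
o=manip.get_obs();print((np.array([476,-297.5,206.9])-o['tool_pos']).round(1))
E
```

```text
time: 6.25
tool_pos: [475.3, -296.6, 236.3]
ee_rot: [[0.998, -0.058, 0.001], [-0.058, -0.998, 0.0], [0.001, -0.0, -1.0]]
contact_force: [-0.1, 0.0, -2.4]
gripper_width: 63.8
[  0.1   0.1 -31.6]
```

View pics/side3z.png

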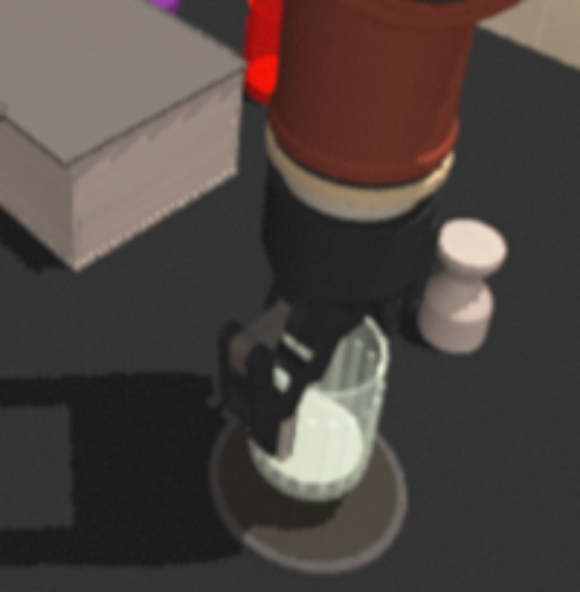

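The tumbler is upright over the coaster, about 30 mm up, so I'll lower it slowly.

```bash
python3 -m jog '[0,0,-0.005,0, 0,0,-0.011,0, 0,0,-0.016,0, 0,0,-0.02,0, 0,0,-0.023,0, 0,0,-0.025,0, 0,0,-0.026,0, 0,0,-0.026,0]'; python3 -m jog '[0,0,-0.001,0, 0,0,-0.002,0, 0,0,-0.002,0, 0,0,-0.003,0, 0,0,-0.003,0, 0,0,-0.004,0, 0,0,-0.004,0, 0,0,-0.004,0]'
```

```text
time: 7.02
tool_pos: [475.9, -297.5, 212.2]
ee_rot: [[0.998, -0.058, 0.004], [-0.058, -0.998, -0.002], [0.004, 0.002, -1.0]]
contact_force: [-0.0, 0.1, -2.3]
gripper_width: 63.9
time: 7.68
tool_pos: [475.8, -297.5, 208.1]
ee_rot: [[0.998, -0.058, 0.004], [-0.058, -0.998, -0.002], [0.004, 0.002, -1.0]]
contact_force: [0.6, 0.1, -2.4]
gripper_width: 63.8
```

```bash
python3 -m jog '[0,0,-0.0005,0, 0,0,-0.001,0, 0,0,-0.001,0, 0,0,-0.0015,0, 0,0,-0.0015,0, 0,0,-0.002,0, 0,0,-0.002,0, 0,0,-0.002,0]'
```

```text
time: 8.35
tool_pos: [476.0, -297.6, 207.0]
ee_rot: [[0.998, -0.058, 0.004], [-0.058, -0.998, -0.002], [0.004, 0.002, -1.0]]
contact_force: [-2.4, 2.3, 6.0]
gripper_width: 63.8
```

Contact at 207, matching the expected 206.9. I'll release and retract upward.

```bash
python3 -m jog '[0,0,0,0, 0,0,0,0, 0,0,0,0, 0,0,0,0, 0,0,0,0, 0,0,0,0, 0,0,0,0, 0,0,0,0]' 0;  python3 -m jog '[0,0,0.01,0, 0,0,0.025,0, 0,0,0.05,0, 0,0,0.075,0, 0,0,0.1,0, 0,0,0.125,0, 0,0,0.15,0, 0,0,0.16,0]' ; python3 - <<'E'
from h import *
c=snap('side','side4.png');t=snap('top','top4.png')
cv2.imwrite(f'pics/side4z.png',cv2.resize(cv2.imread(f'pics/side4.png')[180:384,230:430],None,fx=2.9,fy=2.9))
E
```

```text
time: 9.02
tool_pos: [476.0, -297.6, 206.9]
ee_rot: [[0.998, -0.058, 0.004], [-0.058, -0.998, -0.002], [0.004, 0.002, -1.0]]
contact_force: [1.2, -1.1, 0.3]
gripper_width: 85.6
time: 9.68
tool_pos: [476.7, -298.1, 372.0]
ee_rot: [[0.998, -0.058, 0.009], [-0.058, -0.998, -0.006], [0.009, 0.006, -1.0]]
contact_force: [-0.0, -0.2, 1.3]
gripper_width: 85.4
```

View pics/side4z.png

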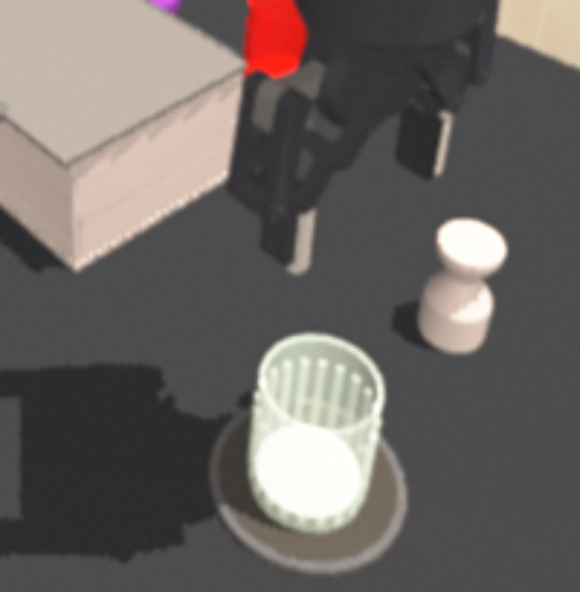

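```bash
python3 -m jog '[-0.001,0.01,0,0, -0.002,0.03,0,0, -0.004,0.06,0,0, -0.007,0.095,0,0, -0.01,0.13,0,0, -0.012,0.165,0,0, -0.015,0.2,0,0, -0.017,0.235,0,0]' 0.65; python3 - <<'E'
from h import *
o=manip.get_obs();print((np.array([453,37.4,258])-o['tool_pos']).round(1))
E
```

```text
time: 10.45
tool_pos: [458.1, -60.8, 367.6]
ee_rot: [[0.998, -0.059, 0.004], [-0.059, -0.998, -0.004], [0.004, 0.004, -1.0]]
contact_force: [0.9, -0.2, -0.5]
gripper_width: 29.5
[  -5.1   98.2 -109.6]
```

```bash
python3 -m jog '[-0.002,0.035,0,0, -0.004,0.06,0,0, -0.005,0.08,-0.01,0, -0.005,0.092,-0.02,0, -0.005,0.098,-0.035,0, -0.005,0.098,-0.045,0, -0.005,0.098,-0.05,0, -0.005,0.098,-0.05,0]'; python3 - <<'E'
from h import *
c=snap('side','side5.png');t=snap('top','top5.png')
o=manip.get_obs();print((np.array([453,37.4,258])-o['tool_pos']).round(1))
cv2.imwrite(f'pics/side5z.png',cv2.resize(cv2.imread(f'pics/side5.png')[130:280,130:330],None,fx=3.5,fy=3.5,interpolation=cv2.INTER_CUBIC))
cv2.imwrite(f'pics/top5z.png',cv2.resize(cv2.imread(f'pics/top5.png')[140:270,160:400],None,fx=3,fy=3,interpolation=cv2.INTER_CUBIC))
E
```

```text
time: 11.12
tool_pos: [451.9, 37.2, 315.1]
ee_rot: [[0.998, -0.059, -0.001], [-0.059, -0.998, -0.004], [-0.0, 0.004, -1.0]]
contact_force: [-0.5, -0.4, 0.4]
gripper_width: 29.7
[  0.    0.6 -59.3]
```

View pics/side5z.png

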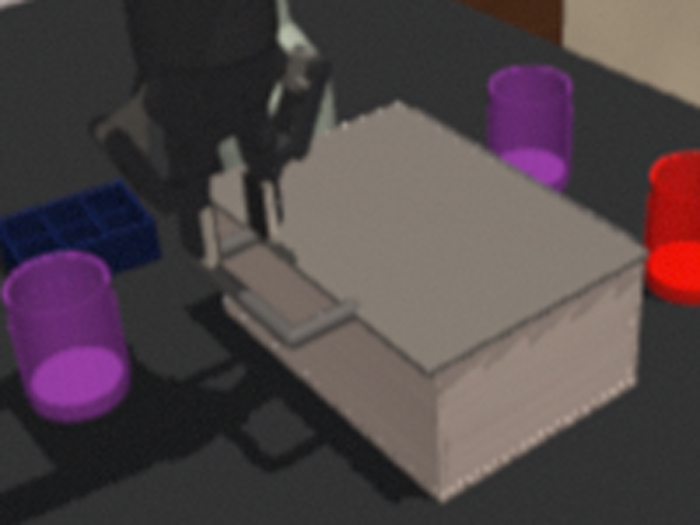

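View pics/top5z.png

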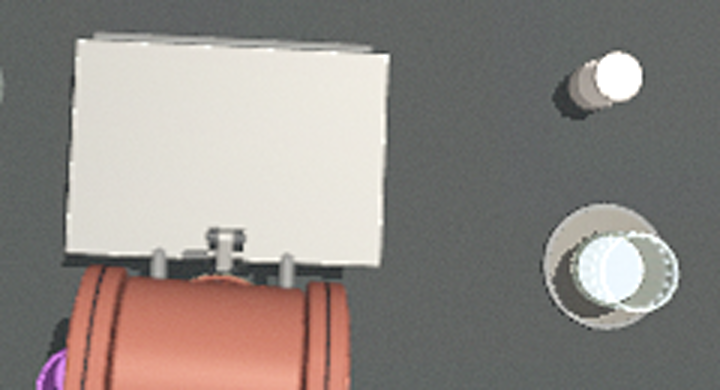

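The fingers straddle the line of the bar midway between its arms, and the tumbler stands on the coaster. I'll lower onto the bar.

```bash
python3 -m jog '[0,0,-0.01,0, 0,0,-0.02,0, 0,0.0005,-0.03,0, 0,0.0005,-0.04,0, 0,0.0005,-0.05,0, 0,0.0005,-0.057,0, 0,0.0005,-0.059,0, 0,0.0005,-0.059,0]'; python3 -m jog '[0,0,0,0, 0,0,0,0, 0,0,0,0, 0,0,0,0, 0,0,0,0, 0,0,0,0, 0,0,0,0, 0,0,0,0]' 1; python3 - <<'E'
from h import *
c=snap('side','side6.png')
o=manip.get_obs();print(o['tool_pos'],o['contact_force'])
cv2.imwrite(f'pics/side6z.png',cv2.resize(cv2.imread(f'pics/side6.png')[130:280,130:330],None,fx=3.5,fy=3.5,interpolation=cv2.INTER_CUBIC))
E
```

```text
time: 11.88
tool_pos: [452.6, 37.3, 257.3]
ee_rot: [[0.998, -0.059, 0.001], [-0.059, -0.998, -0.004], [0.002, 0.004, -1.0]]
contact_force: [0.4, -0.9, -0.4]
gripper_width: 29.9
time: 12.55
tool_pos: [453.9, 37.2, 258.6]
ee_rot: [[0.998, -0.059, 0.006], [-0.059, -0.998, -0.004], [0.007, 0.004, -1.0]]
contact_force: [6.2, 0.7, -1.7]
gripper_width: 10.1
[453.89780194  37.21387704 258.55249705] [ 5.92117759 -0.05216192 -1.22500149]
```

View pics/side6z.png

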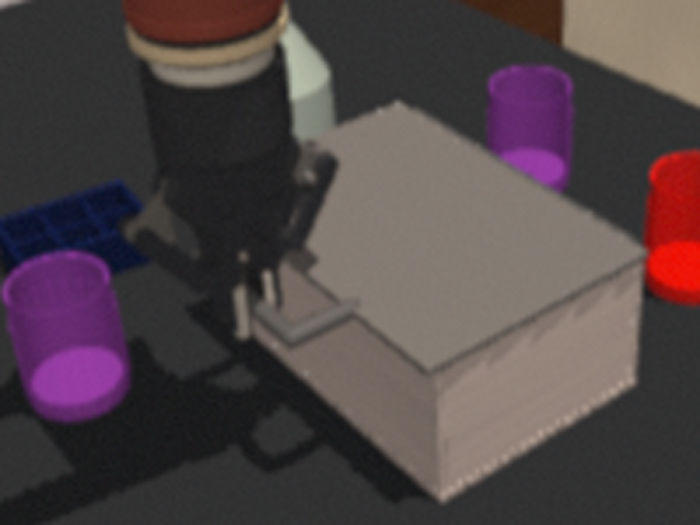

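```bash
cat >> h.py <<'E'
H=np.array([660.0,25.5]);AX=np.array([np.cos(np.radians(-3.3)),np.sin(np.radians(-3.3))])
def arc(th):
    a=th+.0146; p=H-AX*206*np.cos(a); return np.array([p[0],p[1],100+206*np.sin(a)+155.3])
def arcrows(ths):
    o=manip.get_obs(); p=o['tool_pos']
    f=p-np.array([0,0,155.3]); print('t',o['time'],'theta now',np.arctan2(f[2]-100,(H-f[:2])@AX).round(3)-.0146, 'r',np.hypot(f[2]-100,(H-f[:2])@AX).round(1),'F',o['contact_force'].round(1))
    for t in ths: print(t.round(3),((arc(t)-p)/1000).round(4).tolist())
E
python3 -c "
from h import *
arcrows(np.array([.02,.06,.11,.17,.23,.29,.34,.37]))"
```

```text
t 12.6 theta now 0.0014000000000000002 r 206.5 F [ 5.9 -0.1 -1.2]
0.02 [0.0006, 0.0001, 0.0039]
0.06 [0.001, 0.0001, 0.0121]
0.11 [0.002, 0.0001, 0.0223]
0.17 [0.0039, -0.0001, 0.0346]
0.23 [0.0066, -0.0002, 0.0466]
0.29 [0.0099, -0.0004, 0.0585]
0.34 [0.0132, -0.0006, 0.0683]
0.37 [0.0155, -0.0007, 0.074]
```

```bash
python3 -m jog '[0.0005,0,0.004,0, 0.001,0,0.012,0, 0.002,0,0.022,0, 0.004,0,0.034,0, 0.006,0,0.046,0, 0.01,0,0.058,0, 0.013,-0.001,0.068,0, 0.0155,-0.001,0.074,0]';python3 -c "
from h import *
print(manip.get_obs()['gripper_width'])
arcrows(np.array([.42,.48,.54,.6,.66,.72,.78,.82]))"
```

```text
time: 13.27
tool_pos: [469.3, 36.3, 334.2]
ee_rot: [[0.998, -0.059, 0.005], [-0.059, -0.998, -0.004], [0.005, 0.004, -1.0]]
contact_force: [-5.5, -0.3, -1.6]
gripper_width: 9.7
9.706614118905309
t 13.2667 theta now 0.3774 r 206.7 F [-5.5 -0.3 -1.6]
0.42 [0.0042, -0.0, 0.0079]
0.48 [0.0097, -0.0003, 0.0189]
0.54 [0.0159, -0.0007, 0.0296]
0.6 [0.0227, -0.0011, 0.0399]
0.66 [0.0301, -0.0015, 0.0498]
0.72 [0.0381, -0.002, 0.0592]
0.78 [0.0466, -0.0025, 0.0681]
0.82 [0.0526, -0.0028, 0.0738]
```

```bash
python3 -m jog '[0.004,0,0.008,0, 0.01,0,0.019,0, 0.016,-0.0005,0.03,0, 0.0225,-0.001,0.04,0, 0.03,-0.0015,0.05,0, 0.038,-0.002,0.059,0, 0.0465,-0.0025,0.068,0, 0.0525,-0.003,0.074,0]';python3 -c "
from h import *
print(manip.get_obs()['gripper_width'])
arcrows(np.array([.87,.93,.99,1.05,1.11,1.17,1.23,1.28]))
snap('side','side7.png')
"
```

```text
time: 13.93
tool_pos: [521.3, 33.3, 410.4]
ee_rot: [[0.998, -0.059, 0.001], [-0.059, -0.998, -0.004], [0.001, 0.004, -1.0]]
contact_force: [-17.1, -0.0, 14.0]
gripper_width: 9.9
9.856096616470689
t 13.9333 theta now 0.8254 r 208.2 F [-17.1  -0.   14. ]
0.87 [0.0084, -0.0003, 0.0043]
0.93 [0.0182, -0.0009, 0.0118]
0.99 [0.0284, -0.0015, 0.0187]
1.05 [0.039, -0.0021, 0.0251]
1.11 [0.05, -0.0027, 0.0307]
1.17 [0.0612, -0.0034, 0.0357]
1.23 [0.0728, -0.004, 0.04]
1.28 [0.0826, -0.0046, 0.0431]
```

View pics/side7.png

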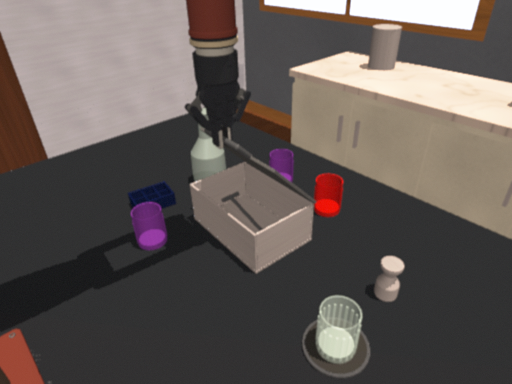

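The lid is opening. There's a radial force of about 22 N outward, so I'm widening my arc slightly.

```bash
sed -i 's/AX\*206\*np/AX*RR*np/; s/100+206\*np/100+RR*np/' h.py; echo 'RR=209.' >> h.py; python3 -c "
from h import *
arcrows(np.array([.87,.93,.99,1.05,1.11,1.17,1.23,1.28]))
"
```

```text
t 13.9833 theta now 0.8344 r 208.8 F [-14.2  -1.2  12.3]
0.87 [0.0055, -0.0001, 0.005]
0.93 [0.0154, -0.0007, 0.0126]
0.99 [0.0258, -0.0013, 0.0197]
1.05 [0.0365, -0.0019, 0.0261]
1.11 [0.0477, -0.0025, 0.0318]
1.17 [0.0591, -0.0032, 0.0369]
1.23 [0.0708, -0.0039, 0.0413]
1.28 [0.0808, -0.0044, 0.0444]
```

```bash
python3 -m jog '[0.0055,0,0.005,0, 0.0155,-0.0005,0.0125,0, 0.026,-0.001,0.0195,0, 0.0365,-0.002,0.026,0, 0.0475,-0.0025,0.032,0, 0.059,-0.003,0.037,0, 0.071,-0.004,0.0415,0, 0.081,-0.0045,0.0445,0]';python3 -c "
from h import *
arcrows(np.array([1.32,1.38,1.44,1.5,1.56,1.61,1.65,1.68]))
"
```

```text
time: 14.65
tool_pos: [604.1, 28.5, 460.0]
ee_rot: [[0.998, -0.059, 0.006], [-0.059, -0.998, -0.005], [0.007, 0.004, -1.0]]
contact_force: [-4.9, -1.4, 6.9]
gripper_width: 9.6
t 14.65 theta now 1.2894 r 212.3 F [-4.9 -1.4  6.9]
1.32 [0.0071, -0.0002, -0.0015]
1.38 [0.0193, -0.0009, 0.001]
1.44 [0.0317, -0.0016, 0.0029]
1.5 [0.0442, -0.0023, 0.0039]
1.56 [0.0567, -0.0031, 0.0043]
1.61 [0.0671, -0.0037, 0.004]
1.65 [0.0754, -0.0041, 0.0033]
1.68 [0.0817, -0.0045, 0.0027]
```

```bash
python3 -m jog '[0.007,0,0.0025,0, 0.019,-0.001,0.005,0, 0.032,-0.0015,0.007,0, 0.044,-0.0025,0.008,0, 0.0565,-0.003,0.008,0, 0.067,-0.0035,0.008,0, 0.0755,-0.004,0.0075,0, 0.0815,-0.0045,0.0065,0]';python3 -c "
from h import *
RR=212
arcrows(np.array([1.69,1.7,1.71,1.72,1.73,1.74,1.75,1.76]))
snap('side','side8.png')
"
```

```text
time: 15.32
tool_pos: [686.4, 23.8, 467.9]
ee_rot: [[0.998, -0.06, 0.008], [-0.06, -0.998, -0.005], [0.008, 0.005, -1.0]]
contact_force: [-2.7, -1.6, 1.8]
gripper_width: 9.5
t 15.3167 theta now 1.6804000000000001 r 214.3 F [-2.7 -1.6  1.8]
1.69 [0.0014, 0.0001, -0.0055]
1.7 [0.0035, 0.0, -0.0058]
1.71 [0.0055, -0.0001, -0.0061]
1.72 [0.0076, -0.0002, -0.0064]
1.73 [0.0096, -0.0003, -0.0068]
1.74 [0.0117, -0.0005, -0.0071]
1.75 [0.0137, -0.0006, -0.0075]
1.76 [0.0158, -0.0007, -0.008]
```

View pics/side8.png

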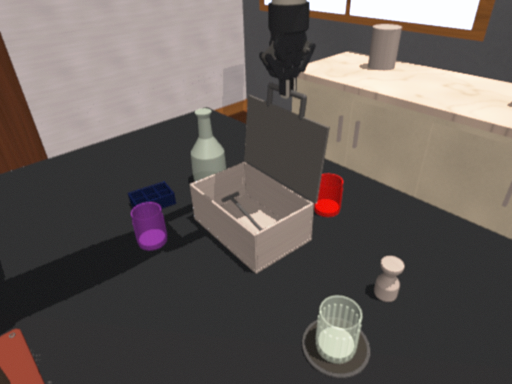

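```bash
python3 -m jog '[0.003,0,0,0, 0.006,-0.0005,-0.001,0, 0.009,-0.0005,-0.0015,0, 0.012,-0.001,-0.002,0, 0.014,-0.001,-0.0025,0, 0.016,-0.001,-0.003,0, 0.017,-0.001,-0.003,0, 0.017,-0.001,-0.003,0]';python3 -c "
from h import *
arcrows(np.array([]))
"
```

```text
time: 16.03
tool_pos: [704.0, 22.7, 464.2]
ee_rot: [[0.998, -0.06, 0.008], [-0.06, -0.998, -0.005], [0.009, 0.004, -1.0]]
contact_force: [-1.8, -1.1, 1.6]
gripper_width: 9.6
t 16.0333 theta now 1.7644 r 213.6 F [-1.8 -1.1  1.6]
```

```bash
python3 -m jog '[0,0,0,0, 0,0,0,0, 0,0,0,0, 0,0,0,0, 0,0,0,0, 0,0,0.01,0, 0,0,0.03,0, 0,0,0.05,0]' 0.65;  python3 -m jog '[-0.01,0,0.02,0, -0.025,0,0.03,0, -0.045,0.002,0.03,0, -0.07,0.006,0.03,0, -0.09,0.01,0.03,0, -0.1,0.02,0.03,0, -0.11,0.03,0.03,0, -0.115,0.04,0.03,0]' 1; python3 - <<'E'
from h import *
c=snap('side','side9.png');snap('top','top9.png')
print(manip.get_obs()['tool_pos'])
cv2.imwrite(f'pics/side9z.png',cv2.resize(cv2.imread(f'pics/side9.png')[80:280,170:340],None,fx=3,fy=3,interpolation=cv2.INTER_CUBIC))
E
```

```text
time: 16.7
tool_pos: [703.9, 22.7, 514.3]
ee_rot: [[0.998, -0.06, 0.006], [-0.06, -0.998, -0.005], [0.007, 0.004, -1.0]]
contact_force: [1.0, -0.6, 1.6]
gripper_width: 30.1
time: 17.37
tool_pos: [587.9, 63.4, 545.5]
ee_rot: [[0.998, -0.06, 0.008], [-0.06, -0.998, -0.004], [0.008, 0.004, -1.0]]
contact_force: [0.2, 0.1, 0.5]
gripper_width: -0.3
[588.4120897  64.3381854 545.1803616]
```

View pics/side9z.png

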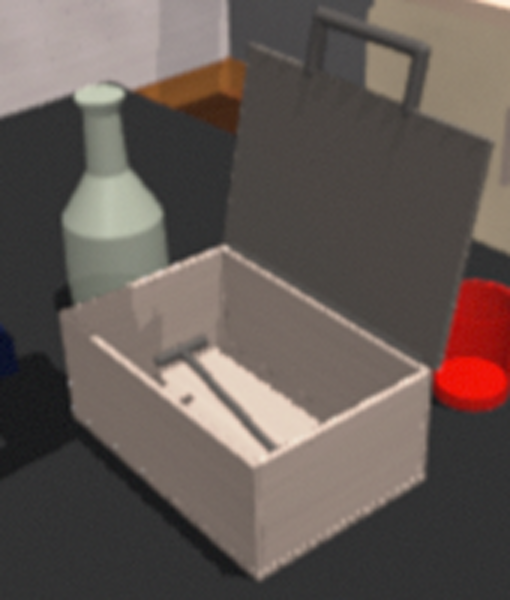

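View pics/top9.png

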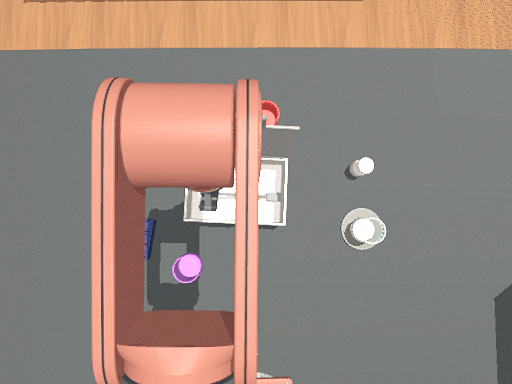

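The lid leans open by itself. The stay's crossbar is at about (231,197) in the side picture, so I'll fit its angle from that.

```bash
python3 - <<'E'
from h import *
s=cam('side9')
C0=H-AX*80; YX=np.array([-AX[1],AX[0]])
def cp(p): return np.r_[C0+AX*p[0]+YX*p[1],p[2]]
pix=np.array([170+182/3-.3,80+352/3-.3]);print(pix,C0)
for th in np.arange(.16,.5,.04):
    y,z=-85+150*np.cos(th),25+150*np.sin(th); X=cp((-10,y,z)); print(th.round(2),(proj(s,X)[0]-pix).round(1),X.round(1),
      'ends',[(np.array(proj(s,cp((e,y,z)))[0])-[170,80])*3 for e in(-35,15)])
print('stop bar',cp((-10,-85+150*np.cos(1.68),25+150*np.sin(1.68))))
print('hinge px',(proj(s,cp((-10,-85,25)))[0]-[170,80])*3)
E
```

```text
[230.36666667 197.03333333] [580.13265467  30.10512216]
0.16 [-0.3  4.2] [573.8  93.7  48.9] ends [array([153.91026549, 375.98330718]), array([205.48038863, 351.91383407])]
0.2 [-0.2  2.4] [573.7  92.6  54.8] ends [array([154.11014083, 370.41643357]), array([205.90331328, 346.39949491])]
0.24 [-0.1  0.6] [573.6  91.3  60.7] ends [array([154.49003007, 364.9824191 ]), array([206.51050817, 341.01123181])]
0.28 [ 0.2 -1.2] [573.6  89.7  66.5] ends [array([155.05205463, 359.68956446]), array([207.30380412, 335.75720838])]
0.32 [ 0.4 -2.9] [573.5  88.   72.2] ends [array([155.79822966, 354.54630622]), array([208.28490825, 330.64571587])]
0.36 [ 0.8 -4.6] [573.3  86.   77.8] ends [array([156.73045053, 349.56121232]), array([209.45539011, 325.68516864])]
0.4 [ 1.2 -6.2] [573.2  83.8  83.4] ends [array([157.85047824, 344.74297615]), array([210.81666686, 320.88409821])]
0.44 [ 1.7 -7.7] [573.1  81.3  88.9] ends [array([159.15992384, 340.10040876]), array([212.36998742, 316.25114558])]
0.48 [ 2.2 -9.2] [572.9  78.7  94.3] ends [array([160.66023174, 335.64242925]), array([214.11641572, 311.7950518 ])]
stop bar [564.31523676 -70.49919682 174.10648033]
hinge px [303.06273867 481.55473229]
```

```bash
python3 -m jog '[-0.005,0.015,-0.015,0, -0.01,0.03,-0.045,0, -0.0145,0.045,-0.08,0, -0.0145,0.053,-0.115,0, -0.0145,0.053,-0.15,0, -0.0145,0.053,-0.185,0, -0.0145,0.053,-0.215,0, -0.0145,0.053,-0.23,0]'; python3 - <<'E'
from h import *
print((np.array([574,117,215])-manip.get_obs()['tool_pos']).round(1))
E
```

```text
time: 18.13
tool_pos: [572.9, 117.3, 309.9]
ee_rot: [[0.998, -0.057, 0.001], [-0.057, -0.998, -0.005], [0.001, 0.005, -1.0]]
contact_force: [-1.3, 0.4, -1.2]
gripper_width: 0.3
[  1.1  -0.3 -94.9]
```

```bash
python3 -m jog '[0.001,0,-0.01,0, 0.001,0,-0.025,0, 0.001,0,-0.04,0, 0.001,0,-0.055,0, 0.001,0,-0.07,0, 0.001,0,-0.08,0, 0.001,0,-0.085,0, 0.001,0,-0.085,0]'; python3 - <<'E'
from h import *
print((np.array([574,117,215])-manip.get_obs()['tool_pos']).round(1))
c=snap('side','side10.png')
cv2.imwrite(f'pics/side10z.png',cv2.resize(cv2.imread(f'pics/side10.png')[80:280,170:340],None,fx=3,fy=3,interpolation=cv2.INTER_CUBIC))
E
```

```text
time: 18.8
tool_pos: [573.8, 117.2, 223.7]
ee_rot: [[0.998, -0.057, -0.001], [-0.057, -0.998, -0.005], [-0.001, 0.005, -1.0]]
contact_force: [0.1, 0.3, -0.2]
gripper_width: -0.0
[ 0.2 -0.2 -8.7]
```

View pics/side10z.png

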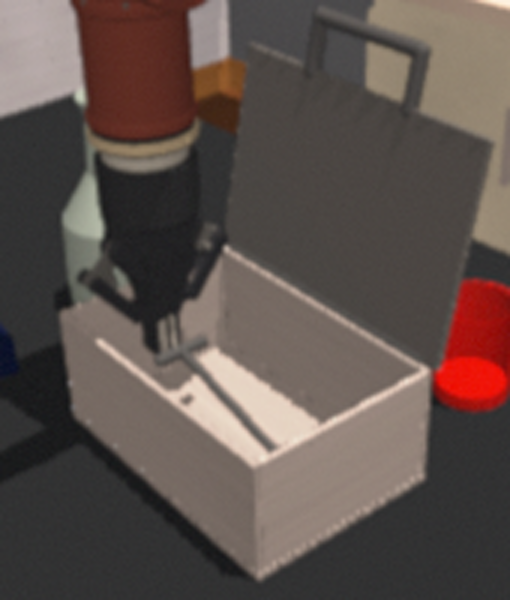

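```bash
cat >> h.py <<'E'
C0=H-AX*80; YX=np.array([-AX[1],AX[0]])
def cp(p): return np.r_[C0+AX*p[0]+YX*p[1],p[2]]
def stay(ths,gap=16,zo=153):
    o=manip.get_obs();p=o['tool_pos'];print(o['time'],p.round(1),o['contact_force'].round(1))
    for th in ths:
        X=cp((-8,-85+150*np.cos(th)+gap,25+150*np.sin(th)+zo)); print(round(th,2),((X-p)/1000).round(4).tolist())
E
python3 -m jog '[0,0,-0.004,0, 0,0,-0.007,0, 0,-0.001,-0.007,0, 0,-0.003,-0.007,0, 0,-0.005,-0.007,0, 0,-0.006,-0.007,0, 0,-0.007,-0.007,0, 0,-0.007,-0.007,0]'; python3 -c "
from h import *
stay([.26,.3,.35,.4,.46,.52,.58,.64])"
```

```text
time: 19.52
tool_pos: [574.2, 109.9, 218.0]
ee_rot: [[0.998, -0.058, 0.001], [-0.058, -0.998, -0.005], [0.001, 0.005, -1.0]]
contact_force: [0.1, 0.1, -0.1]
gripper_width: -0.2
19.5167 [574.2 109.9 218. ] [ 0.1  0.1 -0.1]
0.26 [0.0023, -0.0035, -0.0014]
0.3 [0.0022, -0.0052, 0.0044]
0.35 [0.0021, -0.0076, 0.0115]
0.4 [0.0019, -0.0103, 0.0184]
0.46 [0.0017, -0.0141, 0.0266]
0.52 [0.0015, -0.0183, 0.0346]
0.58 [0.0012, -0.023, 0.0422]
0.64 [0.0009, -0.0281, 0.0496]
```

```bash
python3 -m jog '[0.001,-0.003,-0.002,0, 0.002,-0.005,-0.001,0, 0.002,-0.008,0.004,0, 0.002,-0.012,0.011,0, 0.002,-0.016,0.019,0, 0.002,-0.02,0.027,0, 0.001,-0.025,0.035,0, 0.001,-0.03,0.043,0]'; python3 -c "
from h import *
stay([.7,.76,.82,.88,.94,1,1.06,1.12],gap=14,zo=148)
c=snap('side','side11.png')
cv2.imwrite(f'pics/side11z.png',cv2.resize(cv2.imread(f'pics/side11.png')[80:280,170:340],None,fx=3,fy=3,interpolation=cv2.INTER_CUBIC))"
```

```text
time: 20.18
tool_pos: [574.1, 86.5, 263.5]
ee_rot: [[0.998, -0.056, -0.001], [-0.056, -0.998, 0.009], [-0.002, -0.009, -1.0]]
contact_force: [-11.8, 31.4, 19.1]
gripper_width: 0.2
20.1833 [574.1  86.5 263.5] [-11.8  31.4  19.1]
0.7 [0.0005, -0.0123, 0.0062]
0.76 [0.0002, -0.0183, 0.0129]
0.82 [-0.0002, -0.0247, 0.0192]
0.88 [-0.0006, -0.0314, 0.0251]
0.94 [-0.001, -0.0385, 0.0307]
1 [-0.0014, -0.0459, 0.0358]
1.06 [-0.0019, -0.0537, 0.0404]
1.12 [-0.0023, -0.0616, 0.0446]
```

View pics/side11z.png

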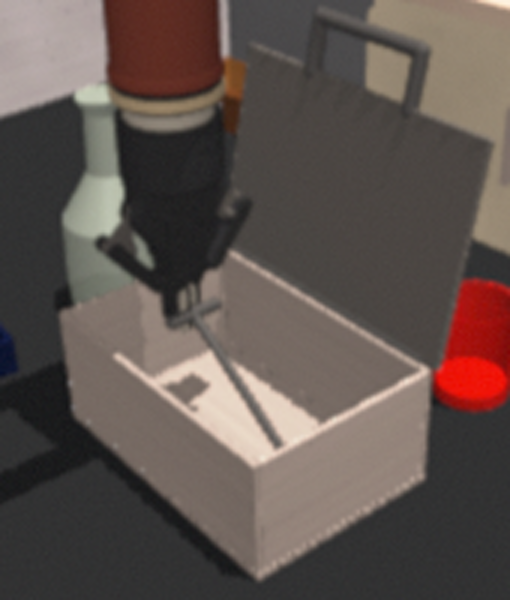

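```bash
cat >> h.py <<'E'
def fitstay(fn,u,v):
    s=cam(fn); g=np.arange(.1,1.75,.005)
    X=np.array([cp((-10,-85+150*np.cos(t),25+150*np.sin(t))) for t in g]); d=np.linalg.norm(proj(s,X)-[u,v],axis=1);i=d.argmin();print('stay th',g[i].round(3),'err px',d[i].round(2),X[i].round(1))
E
python3 -c "
from h import *
fitstay('side9',170+182/3-.3,80+352/3-.3)
fitstay('side11',170+195/3-.3,80+312/3-.3)
print(manip.get_obs()['tool_pos'],manip.get_obs()['contact_force'])"
```

```text
stay th 0.255 err px 0.09 [573.6  90.7  62.8]
stay th 0.605 err px 0.08 [572.4  69.  110.3]
[575.06996692  85.16364787 265.29340572] [-9.2764568  24.42148286 17.41296106]
```

The force on the finger shows the bar sliding up it faster than the finger rises, so the horizontal push is too strong. I'll follow the arc with more lift and less push.

```bash
python3 -c "
from h import *
stay([.62,.66,.71,.77,.83,.89,.95,1.01],gap=16,zo=158)"
```

```text
20.2333 [575.1  85.2 265.3] [-9.3 24.4 17.4]
0.62 [0.0001, -0.0016, 0.0049]
0.66 [-0.0001, -0.0052, 0.0097]
0.71 [-0.0003, -0.0099, 0.0155]
0.77 [-0.0007, -0.016, 0.0221]
0.83 [-0.0011, -0.0224, 0.0284]
0.89 [-0.0015, -0.0292, 0.0343]
0.95 [-0.0019, -0.0364, 0.0397]
1.01 [-0.0023, -0.0438, 0.0447]
```

```bash
python3 -m jog '[0,0,0.005,0, 0,-0.004,0.01,0, 0,-0.009,0.016,0, -0.001,-0.015,0.0225,0, -0.001,-0.021,0.029,0, -0.0015,-0.028,0.0345,0, -0.002,-0.035,0.04,0, -0.002,-0.042,0.045,0]'; python3 -c "
from h import *
stay([1.06,1.11,1.16,1.21,1.26,1.31,1.36,1.41],gap=16,zo=157)
c=snap('side','side12.png')
cv2.imwrite(f'pics/side12z.png',cv2.resize(cv2.imread(f'pics/side12.png')[80:280,170:340],None,fx=3,fy=3,interpolation=cv2.INTER_CUBIC))"
```

```text
time: 20.9
tool_pos: [573.1, 42.4, 310.8]
ee_rot: [[0.998, -0.056, 0.002], [-0.056, -0.998, 0.006], [0.002, -0.006, -1.0]]
contact_force: [-0.5, 0.9, 1.8]
gripper_width: -0.0
20.9 [573.1  42.4 310.8] [-0.5  0.9  1.8]
1.06 [-0.0007, -0.0075, 0.002]
1.11 [-0.0011, -0.0141, 0.0055]
1.16 [-0.0015, -0.0209, 0.0087]
1.21 [-0.0019, -0.0278, 0.0115]
1.26 [-0.0023, -0.0349, 0.014]
1.31 [-0.0027, -0.0421, 0.0161]
1.36 [-0.0031, -0.0494, 0.0179]
1.41 [-0.0036, -0.0567, 0.0192]
```

View pics/side12z.png

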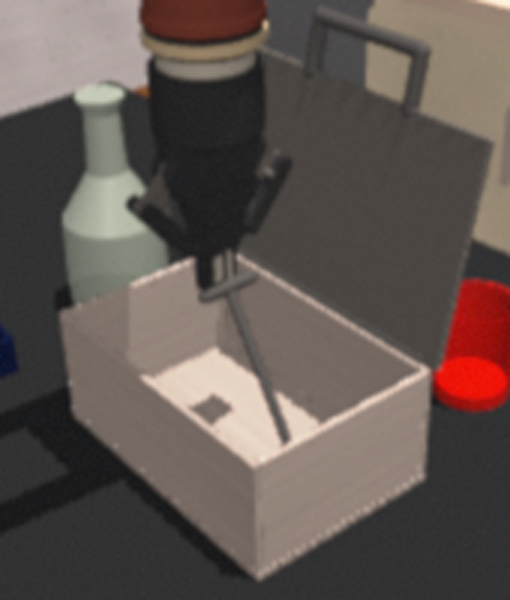

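```bash
python3 -c "
from h import *
fitstay('side12',170+230/3-.3,80+287/3-.3)
stay([1.06,1.11,1.16,1.21,1.26,1.31,1.36,1.41],gap=16,zo=154)"
```

```text
stay th 1.025 err px 0.21 [569.7  23.6 153.2]
20.95 [573.4  41.1 311.7] [0.2 0.2 1.3]
1.06 [-0.001, -0.0062, -0.0018]
1.11 [-0.0014, -0.0129, 0.0017]
1.16 [-0.0018, -0.0196, 0.0049]
1.21 [-0.0022, -0.0266, 0.0077]
1.26 [-0.0026, -0.0337, 0.0102]
1.31 [-0.003, -0.0408, 0.0123]
1.36 [-0.0035, -0.0481, 0.014]
1.41 [-0.0039, -0.0555, 0.0154]
```

```bash
python3 -m jog '[-0.0005,-0.005,0,0, -0.001,-0.011,0.002,0, -0.002,-0.018,0.005,0, -0.002,-0.025,0.008,0, -0.0025,-0.032,0.01,0, -0.003,-0.039,0.012,0, -0.0035,-0.047,0.014,0, -0.004,-0.055,0.0155,0]'; python3 -c "
from h import *
stay([1.46,1.51,1.56,1.6,1.63,1.66,1.68,1.69],gap=16,zo=154)
c=snap('side','side13.png')
cv2.imwrite(f'pics/side13z.png',cv2.resize(cv2.imread(f'pics/side13.png')[80:280,170:340],None,fx=3,fy=3,interpolation=cv2.INTER_CUBIC))"
```

```text
time: 21.62
tool_pos: [569.4, -14.7, 327.4]
ee_rot: [[0.998, -0.057, 0.003], [-0.057, -0.998, 0.005], [0.003, -0.005, -1.0]]
contact_force: [0.3, 0.6, -0.8]
gripper_width: -0.0
21.6167 [569.4 -14.7 327.4] [ 0.3  0.6 -0.8]
1.46 [-0.0003, -0.0071, 0.0007]
1.51 [-0.0007, -0.0146, 0.0013]
1.56 [-0.0011, -0.022, 0.0016]
1.6 [-0.0015, -0.028, 0.0015]
1.63 [-0.0017, -0.0325, 0.0013]
1.66 [-0.002, -0.037, 0.001]
1.68 [-0.0022, -0.04, 0.0007]
1.69 [-0.0022, -0.0415, 0.0005]
```

View pics/side13z.png

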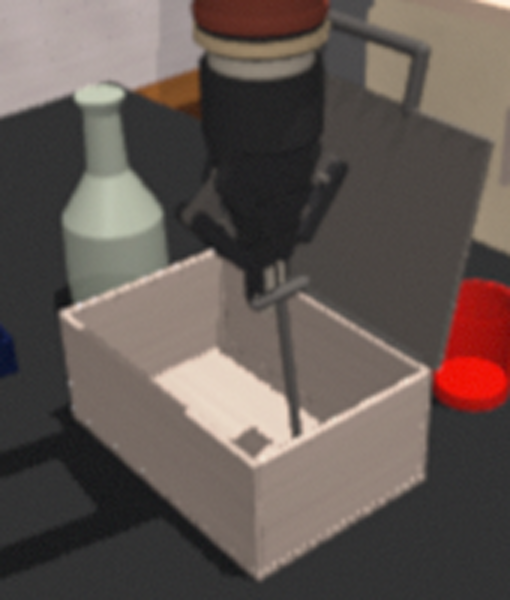

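The stay is following well. I'll go on to its stop and slow down at the end.

```bash
python3 -m jog '[0,-0.006,0.0005,0, -0.001,-0.012,0.001,0, -0.001,-0.018,0.0015,0, -0.0015,-0.024,0.0015,0, -0.0015,-0.029,0.0015,0, -0.002,-0.033,0.001,0, -0.002,-0.036,0.001,0, -0.002,-0.037,0.001,0]'; python3 -c "
from h import *
stay([1.66,1.68,1.7,1.72],gap=16,zo=154)"
```

```text
time: 22.33
tool_pos: [567.4, -52.9, 328.5]
ee_rot: [[0.998, -0.058, 0.003], [-0.058, -0.998, 0.005], [0.003, -0.005, -1.0]]
contact_force: [-0.2, 4.4, 1.0]
gripper_width: 0.1
22.3333 [567.4 -52.9 328.5] [-0.2  4.4  1. ]
1.66 [0.0, 0.0013, -0.0001]
1.68 [-0.0002, -0.0017, -0.0004]
1.7 [-0.0003, -0.0047, -0.0008]
1.72 [-0.0005, -0.0077, -0.0012]
```

```bash
python3 -m jog '[0,-0.001,0,0, 0,-0.0015,0,0, 0,-0.002,0,0, 0,-0.0025,0,0, 0,-0.003,0,0, 0,-0.0035,0,0, 0,-0.004,0,0, 0,-0.004,0,0]'
```

```text
time: 23.0
tool_pos: [567.4, -54.3, 328.5]
ee_rot: [[0.998, -0.057, 0.003], [-0.057, -0.998, 0.011], [0.003, -0.011, -1.0]]
contact_force: [0.3, 13.4, 2.4]
gripper_width: -0.1
```

The force has risen to 13 N with the finger hardly moving, so the stay is at its stop. I'll back off in +y and go up.

```bash
python3 -m jog '[0,0.008,0,0, 0,0.02,0,0, 0,0.03,0.005,0, 0.005,0.04,0.02,0, 0.015,0.05,0.045,0, 0.03,0.06,0.08,0, 0.05,0.07,0.115,0, 0.07,0.075,0.15,0]'; python3 -c "
from h import *
print(manip.get_obs()['tool_pos'])
snap('top','top14.png')
c=snap('side','side14.png')
cv2.imwrite(f'pics/side14z.png',cv2.resize(cv2.imread(f'pics/side14.png')[80:280,170:340],None,fx=3,fy=3,interpolation=cv2.INTER_CUBIC))"
```

```text
time: 23.67
tool_pos: [637.5, 22.5, 480.5]
ee_rot: [[0.998, -0.056, 0.003], [-0.056, -0.998, 0.011], [0.003, -0.011, -1.0]]
contact_force: [0.9, -0.5, 0.8]
gripper_width: 0.4
[637.53187138  22.54756174 480.50188587]
```

View pics/side14z.png

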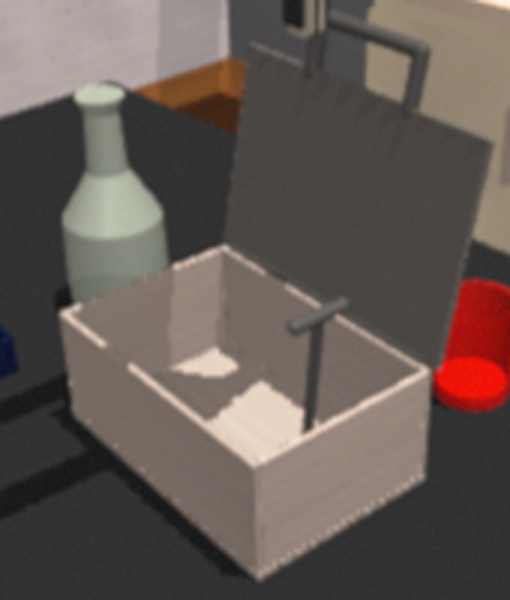

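```bash
python3 -c "
from h import *
fitstay('side14',170+318/3-.3,80+316/3-.3)
print((np.array([705.8,22.9,458])-manip.get_obs()['tool_pos']).round(1))"; python3 -m jog '[0,0,0.02,0, 0.002,0,0.04,0, 0.015,0,0.05,0, 0.035,0,0.055,0, 0.055,0,0.055,0, 0.065,0,0.055,0, 0.068,0.0005,0.05,0, 0.068,0.0005,0.045,0]' 0.65;  python3 -c "
from h import *
print((np.array([705.8,22.9,458])-manip.get_obs()['tool_pos']).round(1))
c=snap('side','side15.png')
cv2.imwrite(f'pics/side15z.png',cv2.resize(cv2.imread(f'pics/side15.png')[0:160,210:380],None,fx=3.5,fy=3.5,interpolation=cv2.INTER_CUBIC))"
```

```text
stay th 1.67 err px 0.31 [564.4 -69.  174.3]
[ 65.9   0.7 -29.3]
time: 24.43
tool_pos: [708.2, 23.0, 531.2]
ee_rot: [[0.998, -0.055, 0.017], [-0.055, -0.998, 0.009], [0.016, -0.01, -1.0]]
contact_force: [-0.7, 0.3, 0.5]
gripper_width: 29.7
[ -2.4  -0.1 -73.2]
```

View pics/side15z.png

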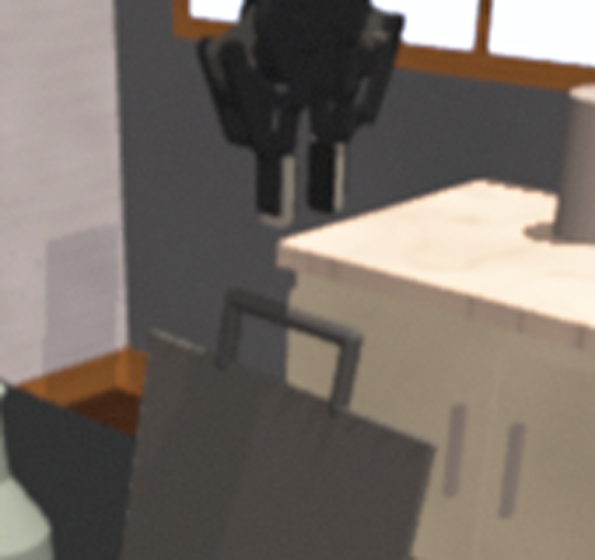

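```bash
python3 -c "
from h import *
s=cam('side15'); 
for th in (1.72,1.75,1.78,1.81):
    a=th+.0146; q=[np.r_[H-AX*206*np.cos(a)+YX*w,100+206*np.sin(a)] for w in(-47,0,47)]
    print(th,q[1].round(1),((proj(s,q)+.3-[210,0])*3.5).round(0).tolist())
o=manip.get_obs();print(o['tool_pos'])"
```

```text
1.72 [693.5  23.6 303.2] [[335.0, 338.0], [278.0, 318.0], [225.0, 299.0]]
1.75 [699.6  23.2 302.1] [[343.0, 337.0], [285.0, 317.0], [232.0, 298.0]]
1.78 [705.6  22.9 300.9] [[350.0, 337.0], [293.0, 317.0], [240.0, 298.0]]
1.81 [711.6  22.5 299.4] [[357.0, 337.0], [300.0, 317.0], [247.0, 298.0]]
[707.72406291  23.0250021  529.6502181 ]
```

The lid bar projects at 1.78 rad, leaning on its stop. I'll lower over it and pinch.

```bash
python3 -m jog '[-0.002,0,-0.01,0, -0.003,0,-0.02,0, -0.003,0,-0.032,0, -0.003,0,-0.044,0, -0.003,0,-0.055,0, -0.003,0,-0.065,0, -0.003,0,-0.071,0, -0.003,0,-0.071,0]';  python3 -c "
from h import *
o=manip.get_obs();print(o['tool_pos'],o['contact_force'])
c=snap('side','side16.png')
cv2.imwrite(f'pics/side16z.png',cv2.resize(cv2.imread(f'pics/side16.png')[0:160,210:380],None,fx=3.5,fy=3.5,interpolation=cv2.INTER_CUBIC))"
```

```text
time: 25.15
tool_pos: [704.4, 23.0, 456.1]
ee_rot: [[0.998, -0.055, 0.011], [-0.055, -0.998, 0.009], [0.01, -0.01, -1.0]]
contact_force: [-0.0, -0.2, -0.9]
gripper_width: 29.8
[704.4479942   22.9944898  456.09305885] [-0.04314485 -0.16740153 -0.88990244]
```

View pics/side16z.png

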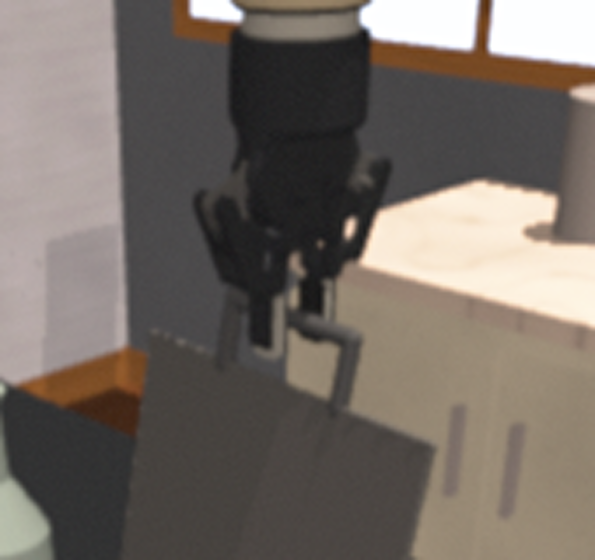

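```bash
python3 -m jog '[0,0,0,0, 0,0,0,0, 0,0,0,0, 0,0,0,0, 0,0,0,0, 0,0,0,0, 0,0,0,0, 0,0,0,0]' 1; sed -i 's/^RR=209./RR=206./' h.py; python3 -c "
from h import *
print(manip.get_obs()['gripper_width'])
arcrows(np.array([1.77,1.75,1.72,1.68,1.64,1.6,1.56,1.52]))"
```

```text
time: 25.87
tool_pos: [704.5, 23.0, 458.3]
ee_rot: [[0.998, -0.055, 0.013], [-0.055, -0.998, 0.009], [0.012, -0.01, -1.0]]
contact_force: [-6.0, 0.0, 5.3]
gripper_width: 9.8
9.78586176591395
t 25.8667 theta now 1.7724 r 207.8 F [-6.   0.   5.3]
1.77 [-0.0009, 0.0, -0.0017]
1.75 [-0.0049, 0.0002, -0.0009]
1.72 [-0.011, 0.0006, 0.0002]
1.68 [-0.0191, 0.0011, 0.0014]
1.64 [-0.0273, 0.0015, 0.0023]
1.6 [-0.0355, 0.002, 0.0028]
1.56 [-0.0437, 0.0025, 0.003]
1.52 [-0.0519, 0.0029, 0.0029]
```

```bash
python3 -m jog '[-0.001,0,0,0, -0.005,0,0.001,0, -0.011,0.0005,0.002,0, -0.019,0.001,0.003,0, -0.027,0.0015,0.004,0, -0.0355,0.002,0.0045,0, -0.0435,0.0025,0.0045,0, -0.052,0.003,0.0045,0]'; python3 -c "
from h import *
import h; h.RR=208
print(manip.get_obs()['gripper_width'])
arcrows(np.array([1.48,1.44,1.40,1.36,1.32,1.28,1.24,1.2]))"
```

```text
time: 26.53
tool_pos: [651.7, 26.1, 464.3]
ee_rot: [[0.998, -0.055, 0.016], [-0.055, -0.998, 0.009], [0.015, -0.01, -1.0]]
contact_force: [2.0, 1.1, 4.2]
gripper_width: 9.9
9.874797661447705
t 26.5333 theta now 1.5164 r 209.2 F [2.  1.1 4.2]
1.48 [-0.0075, 0.0004, -0.0016]
1.44 [-0.0157, 0.0008, -0.0024]
1.4 [-0.024, 0.0013, -0.0035]
1.36 [-0.0322, 0.0018, -0.005]
1.32 [-0.0403, 0.0023, -0.0068]
1.28 [-0.0483, 0.0027, -0.0089]
1.24 [-0.0562, 0.0032, -0.0113]
1.2 [-0.0641, 0.0036, -0.014]
```

```bash
python3 -m jog '[-0.0075,0.0005,-0.0005,0, -0.0155,0.001,-0.0015,0, -0.024,0.0015,-0.0025,0, -0.032,0.002,-0.004,0, -0.0405,0.0025,-0.006,0, -0.0485,0.0025,-0.008,0, -0.056,0.003,-0.0105,0, -0.064,0.0035,-0.013,0]'; python3 -c "
from h import *
import h; h.RR=208
print(manip.get_obs()['gripper_width'])
arcrows(np.array([1.17,1.14,1.1,1.06,1.03,1,.98,.97]))
c=snap('side','side17.png')
cv2.imwrite(f'pics/side17z.png',cv2.resize(cv2.imread(f'pics/side17.png')[50:280,170:340],None,fx=2.6,fy=2.6,interpolation=cv2.INTER_CUBIC))"
```

```text
time: 27.2
tool_pos: [586.6, 29.8, 451.3]
ee_rot: [[0.998, -0.055, 0.015], [-0.055, -0.998, 0.009], [0.015, -0.01, -1.0]]
contact_force: [-0.3, 1.0, 3.9]
gripper_width: 9.4
9.403834111614955
t 27.2 theta now 1.1974 r 209.3 F [-0.3  1.   3.9]
1.17 [-0.0048, 0.0002, -0.0033]
1.14 [-0.0105, 0.0005, -0.0058]
1.1 [-0.018, 0.001, -0.0093]
1.06 [-0.0254, 0.0014, -0.0131]
1.03 [-0.0309, 0.0017, -0.0161]
1.0 [-0.0362, 0.002, -0.0193]
0.98 [-0.0397, 0.0022, -0.0216]
0.97 [-0.0414, 0.0023, -0.0227]
```

View pics/side17z.png

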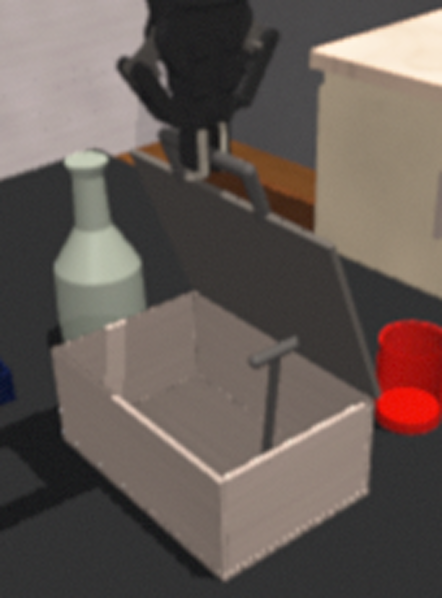

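The lid is held at about 1.2 rad, the stay stands upright, and the forces are small. I'll keep lowering, slower.

```bash
python3 -m jog '[-0.005,0,-0.0025,0, -0.0105,0.0005,-0.005,0, -0.018,0.001,-0.0085,0, -0.0255,0.0015,-0.012,0, -0.031,0.0015,-0.015,0, -0.036,0.002,-0.0185,0, -0.0395,0.002,-0.021,0, -0.0415,0.0025,-0.022,0]'; python3 -c "
from h import *
import h; h.RR=208
arcrows(np.array([.95,.935,.92,.91,.90,.89,.88,.875]))"
```

```text
time: 27.92
tool_pos: [543.1, 32.4, 428.4]
ee_rot: [[0.998, -0.055, 0.012], [-0.055, -0.998, 0.009], [0.011, -0.01, -1.0]]
contact_force: [-0.8, -0.4, 4.4]
gripper_width: 9.9
t 27.9167 theta now 0.9614 r 209.0 F [-0.8 -0.4  4.4]
0.95 [-0.0014, -0.0001, -0.0022]
0.935 [-0.0039, 0.0, -0.004]
0.92 [-0.0064, 0.0002, -0.0058]
0.91 [-0.0081, 0.0003, -0.007]
0.9 [-0.0097, 0.0004, -0.0083]
0.89 [-0.0114, 0.0005, -0.0096]
0.88 [-0.013, 0.0006, -0.0109]
0.875 [-0.0138, 0.0006, -0.0115]
```

```bash
python3 -m jog '[-0.002,0,-0.0015,0, -0.004,0,-0.003,0, -0.0065,0,-0.005,0, -0.008,0.0005,-0.0065,0, -0.0095,0.0005,-0.0075,0, -0.0115,0.0005,-0.009,0, -0.013,0.0005,-0.01,0, -0.014,0.0005,-0.011,0]'; python3 -c "
from h import *
import h; h.RR=208
arcrows(np.array([.87,.86,.85,.84,.83,.82]))"
```

```text
time: 28.58
tool_pos: [528.9, 33.1, 417.3]
ee_rot: [[0.998, -0.055, 0.012], [-0.055, -0.998, 0.009], [0.011, -0.01, -1.0]]
contact_force: [-2.0, 2.7, 4.0]
gripper_width: 9.7
t 28.5833 theta now 0.8754000000000001 r 208.5 F [-2.   2.7  4. ]
0.87 [-0.0005, 0.0, -0.0011]
0.86 [-0.0021, 0.0001, -0.0024]
0.85 [-0.0037, 0.0002, -0.0037]
0.84 [-0.0053, 0.0003, -0.0051]
0.83 [-0.0068, 0.0004, -0.0065]
0.82 [-0.0084, 0.0005, -0.0079]
```

```bash
python3 -m jog '[-0.0005,0,-0.0005,0, -0.001,0,-0.001,0, -0.0015,0,-0.0015,0, -0.002,0,-0.002,0, -0.0025,0,-0.0025,0, -0.003,0,-0.003,0, -0.0035,0,-0.0035,0, -0.0035,0,-0.0035,0]'; python3 -c "
from h import *
import h; h.RR=208
arcrows(np.array([]))
c=snap('side','side18.png')
cv2.imwrite(f'pics/side18z.png',cv2.resize(cv2.imread(f'pics/side18.png')[80:280,170:340],None,fx=3,fy=3,interpolation=cv2.INTER_CUBIC))"
```

```text
time: 29.25
tool_pos: [526.0, 33.2, 415.2]
ee_rot: [[0.998, -0.055, 0.015], [-0.055, -0.998, 0.01], [0.015, -0.01, -1.0]]
contact_force: [-1.1, 3.5, 8.0]
gripper_width: 9.7
t 29.25 theta now 0.8574 r 208.8 F [-1.1  3.5  8. ]
```

View pics/side18z.png

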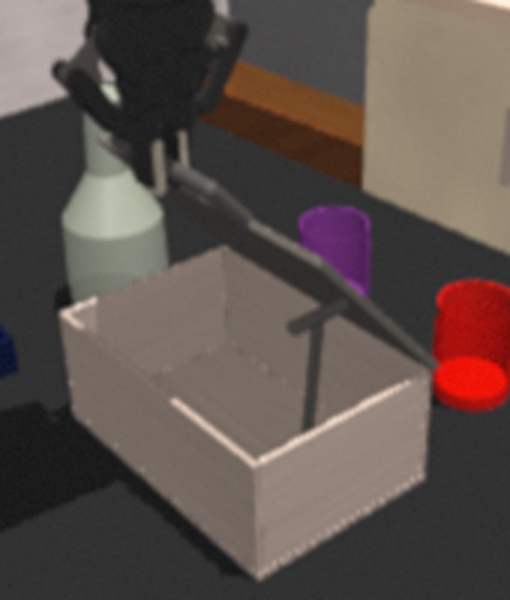

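```bash
python3 -m jog '[-0.0005,0,-0.0005,0, -0.001,0,-0.001,0, -0.0015,0,-0.0015,0, -0.0015,0,-0.0015,0, -0.002,0,-0.002,0, -0.002,0,-0.002,0, -0.002,0,-0.002,0, -0.002,0,-0.002,0]'; python3 -c "
from h import *
arcrows(np.array([]))"
```

```text
time: 29.97
tool_pos: [524.8, 33.2, 414.9]
ee_rot: [[0.998, -0.055, 0.02], [-0.055, -0.998, 0.01], [0.019, -0.011, -1.0]]
contact_force: [1.9, 2.3, 8.0]
gripper_width: 9.5
t 29.9667 theta now 0.8524 r 209.3 F [1.9 2.3 8. ]
```

The lid is on the stay, with the force levelling off and 0.85 rad matching the expected 0.86. I'll release and withdraw upward.

```bash
python3 -m jog '[0,0,0,0, 0,0,0,0, 0,0,0,0, 0,0,0,0, 0,0,0,0, 0,0,0,0, 0,0,0,0, 0,0,0,0]' 0.72; python3 -c "
from h import *
print(manip.get_obs()['gripper_width'],manip.get_obs()['contact_force'])
c=snap('side','side19.png')
cv2.imwrite(f'pics/side19z.png',cv2.resize(cv2.imread(f'pics/side19.png')[80:280,170:340],None,fx=3,fy=3,interpolation=cv2.INTER_CUBIC))"
```

```text
time: 30.63
tool_pos: [524.8, 33.2, 414.7]
ee_rot: [[0.998, -0.055, 0.02], [-0.055, -0.998, 0.01], [0.019, -0.011, -1.0]]
contact_force: [-0.0, -0.8, -1.1]
gripper_width: 23.8
23.833296090658365 [-0.03338979 -0.81059731 -1.08655538]
```

View pics/side19z.png

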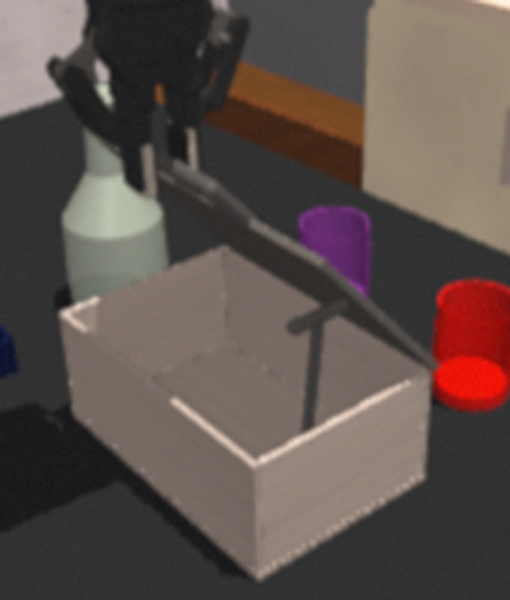

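```bash
python3 -m jog '[0,0,0.005,0, 0,0,0.012,0, 0,0,0.022,0, 0,0,0.035,0, 0,0,0.05,0, 0,0,0.07,0, 0,0,0.085,0, 0,0,0.1,0]';python3 -m jog '[-0.01,0.02,0,0, -0.03,0.05,0,0, -0.05,0.08,0,0, -0.07,0.115,0,0, -0.08,0.15,0,0, -0.09,0.185,0,0, -0.1,0.22,0,0, -0.1,0.25,0,0]';python3 -m jog '[0,0.02,0,0, -0.01,0.05,0,0, -0.02,0.08,0,0, -0.03,0.115,0,0, -0.04,0.15,0,0, -0.05,0.17,0,0, -0.06,0.18,0,0, -0.06,0.18,0,0]'; python3 -c "
from h import *
c=snap('side','side20.png');t=snap('top','top20.png')
print(manip.get_obs()['contact_force'])
a=np.linspace(0,2*np.pi,150)
for n,(ox,oy,w,h,k) in {'top':(100,95,300,180,2.6),'side':(120,130,300,250,2.4)}.items():
    im=cv2.imread(f'pics/{n}20.png')[oy:oy+h,ox:ox+w]; im=cv2.resize(im,None,fx=k,fy=k,interpolation=cv2.INTER_CUBIC)
    c=cam(n+'20')
    for z,r,col in((91,33,(0,255,0)),(6,33,(0,200,255)),(6,55,(0,0,255))):
        for u,v in proj(c,np.c_[476.2+r*np.cos(a),-297.6+r*np.sin(a),0*a+z]): cv2.circle(im,(int((u+.5-ox)*k),int((v+.5-oy)*k)),0,col,-1)
    cv2.imwrite(f'pics/{n}20o.png',im)
"
```

```text
time: 31.35
tool_pos: [524.8, 33.2, 517.7]
ee_rot: [[0.998, -0.055, 0.022], [-0.055, -0.998, 0.009], [0.022, -0.011, -1.0]]
contact_force: [-0.4, 0.1, 0.8]
gripper_width: 23.7
time: 32.02
tool_pos: [422.9, 285.3, 520.1]
ee_rot: [[0.998, -0.053, 0.025], [-0.054, -0.999, 0.011], [0.024, -0.012, -1.0]]
contact_force: [1.2, -0.5, 0.7]
gripper_width: 23.7
time: 32.68
tool_pos: [361.1, 467.0, 521.1]
ee_rot: [[0.998, -0.05, 0.024], [-0.05, -0.999, 0.012], [0.024, -0.013, -1.0]]
contact_force: [0.7, -0.6, -0.5]
gripper_width: 24.0
[ 0.22282915 -0.03923159 -0.42966079]
```

View pics/top20o.png

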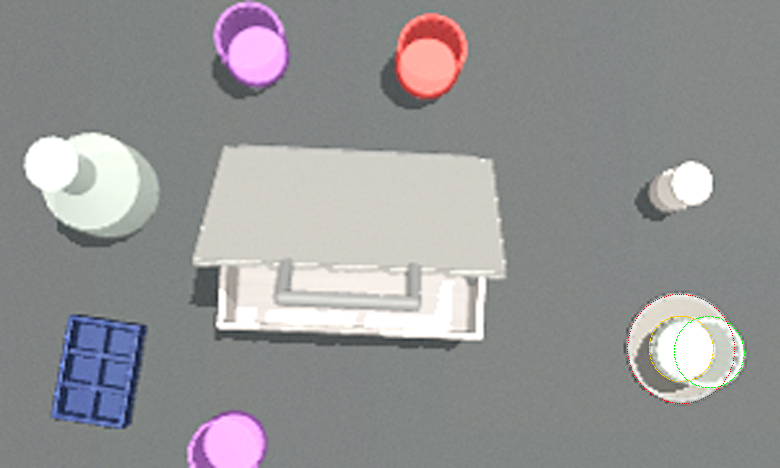

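View pics/side20o.png

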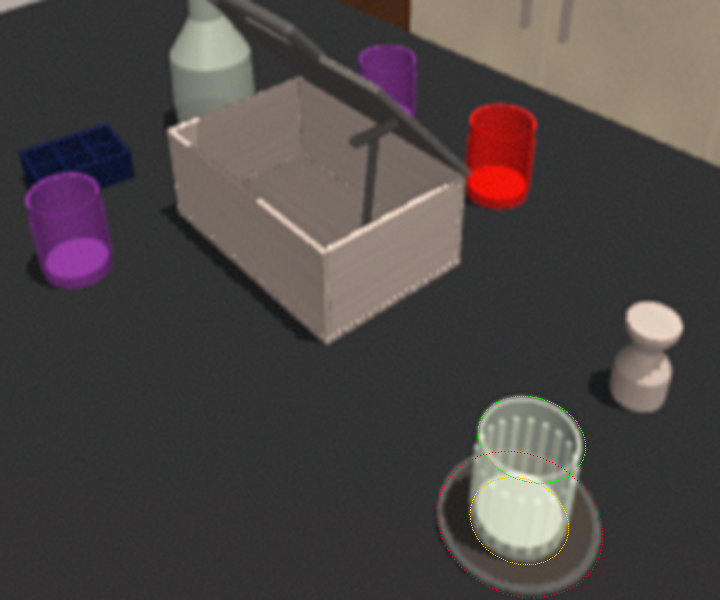

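Both views show the tumbler upright and centred on the coaster within about 2 mm, and the lid resting on the raised stay. The bystanders haven't moved. I'll hand in.

```bash
python3 -c "
from h import *
print(manip.job_done(), manip.get_obs()['time'])"
```

```text
the job is handed in; nothing more can be done
the job is handed in; nothing more can be done
```

The job is handed in, at about 33 s of the 72 s allowed. The hand-in gives no verdict, and the script stopped there, so I have no state reading from after it.

**What I did**
- **Tumbler:** I lifted the clear tumbler off the lid and set it on the coaster; contact came at the expected height with about 6 N.
- **Lid back:** I pinched the bar and swung the lid back until it leaned on its hinge stop. The measured angle was 1.78 rad.
- **Stay:** I pushed the stay over until it met its stop. The picture put it at about 1.67 rad, against 1.68 given.
- **Lid down:** I brought the lid forward under grip and rested it on the stay at about 0.85 rad, against about 0.86 given, then let go and moved the arm clear.

**Last checks**
- The final top and side pictures show the tumbler upright and centred within about 2 mm.
- The lid stayed on the raised stay after release.
- The decanter, ice mould, pourer and coloured cups show no movement.
- The wrist force read near zero, with the arm well clear.

**What disagreed**
- **Finger on the stay:** about 40 N built up early in the push (31 N sideways, 19 N up), because I pushed sideways faster than the finger rose. I corrected the path, and the readings after that stayed at 13 N or below. This was the closed fingertips, not the gripper's body, but it is near the 40 N limit.
- **Lid swing:** a radial pull of about 22 N showed up while opening. The bar had slipped a few mm in the pads, so I widened the arc.
- **Tumbler height:** my first two-view estimate of the rim was 6 mm low. Overlaying the stated height on both pictures resolved it.

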